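# Hold a spare column seated on the sprung plunger of its cradle

### The arm

A 7-joint arm with a two-finger parallel gripper is mounted at the origin on the work surface; the furniture and walls round the work are solid. World frame = base frame: x ahead of the robot, y to its left, z up, the work surface at z = 0. Lengths are in m, angles in rad, forces in N, time in s.
With the tool pointing down it reaches from about 0.425 to 0.875 m from the base axis. Payload 4.7 kg.
Tool frame: the origin (TCP) lies at the very end of the fingers, on their centre line; the grasp point (between the pads) lies hold_point_z behind it (hold_point_z is the distance from the TCP to the grasp point, in m); z points along the fingers, y is the direction in which the jaws open and shut (so a half turn about z gives the same grasp; the last joint's range is limited). The gripper opens to 85 mm and grips with 20 to 120 N. Pads are 22 mm wide; open, the fingers measure 114 mm over their backs; the gripper's body (76 mm by 85 mm) begins 54 mm behind the grasp point. The pads swing forward as they close: fully open they stand 13 mm farther back than shut.
Start: joints at [-1.212, 0.321, -0.07, 1.45, 0.023, 1.371, -0.057], TCP at [0.22, 0.612, 0.231] pointing down, gripper open.
Joint ranges: [-2.86, 2.86], [-0.3, 2.09], [-1.38, 1.24], [0.06, 2.45], [-1.56, 4.7], [0.09, 2.05], [-2.69, 2.69]. Speed limits (rad/s): [2.57, 2.57, 3.14, 3.14, 3.14, 3.14, 3.14].

### API

Orientations are given as a unit quaternion [x, y, z, w].
In Python, from plant import sense, read_camera, camera_info, job_done, hold_point_z gives the robot as it stands.
- The arm moves only by the tool jog_arm, never from a script. Its argument "motion" is a list that holds one entry, the list of rows, each a list of 5 numbers: the shift along the world's x, y, z in mm, then the turn about the world's z in rad, then the finger opening in mm, from 0 to 85.4. A call has 1 to 5 rows; each row shifts and turns the pose as measured when the row begins; what a row does not reach is not made up. A row lasts 1/10 s, in which the tool goes at most 50 mm and 8.59 degrees, less where a joint would pass 70% of its speed; a pose out of reach is approached as far as the arm can. A call with a gripper value outside its range is refused whole. The fingers move at their own pace and stop on an object; "force" is the grip in N (left out, the last holds). Time passes only in rows, so rows that do not move let the fingers close. It gives the time, the measured TCP pose, the force and the opening at its end, in the units of the state.
- sense(): the state, without advancing time (a new reading comes with each control period).
- read_camera(name): name is "scene" or "side" or "wrist"; returns the picture (480x640x3 uint8, red, green, blue); there is no depth.
- camera_info(name): a dict with "K" (3x3 intrinsics, pixels), "xyz" and "rotation" of the camera in the world. Camera axes: x right, y down, z forward; pixel columns grow to the right and rows downward; lengths in m; the calibration is good to about 2 mm. A picture is of the moment at which its call begins: read the wrist's pose just before it. camera_info takes no time and is no camera call; for the wrist camera it gives the pose at the moment of the call.
- job_done(): hands the job in, once; it reports no verdict.
The state is a dict: "clock": time; "joint_pos": joint angles; "qd": joint speeds; "tau": joint torques, N m; "tool_pos": TCP position; "eef_rot": TCP orientation; "ft_force": force on the tool from outside, world axes, zero at the start; "wrist_torque": the same for the moment, N m; "width": finger opening in m.
Only numpy, scipy, OpenCV 4.12 (cv2) and the standard library are available. Lean on these libraries where they do the work, as an engineer would, in place of code of your own. Each camera call takes 0.05 s, during which the arm holds its last target.

### The job

Take the steel separation column off its black rest and lay it in the two black saddles of the metal cradle. Then push it lengthways against the sprung plunger until the plunger is fully home on its hard stop, firmly but without ramming it, and finish while still holding the column pressed there: do not let go, or the spring will push it back. Leave the bottles and glassware where they stand.

Things in the scene. Friction and masses are not known exactly. Their poses are not given: they have to be found in the camera images.
- column: Spare separation column: loose steel rod-like part, 181 mm long, 16 mm wide, 14 mm high, 0.19 kg, both ends alike. Its solid shape is 16 mm wide over the middle 160 mm, narrowing to a blunt 6.5 mm tip at each end. Starts lying in the column rest. Origin: middle of its length, on its underside; y along its length, z up. Grasp across it near the middle
- column_rest: Black fixed rest where the column starts: base plate 50 x 130 x 8 mm, two U-shaped saddles, 16 mm long, centred 50 mm either side of the middle, 20 mm between the cheeks, open upward, tops 56 mm high. The column's underside lies 30 mm above the worktop; 84 mm is free for fingers between the saddles. Origin: centre of the underside; the column lies along its y axis
- cradle: Fixed aluminium cradle: base 64 x 245 x 10 mm, two black U saddles (25 mm long, at y -62.5 and +67.5 mm, 20 mm between cheeks, mouth flared to 30 mm, tops 66 mm high), 105 mm free for fingers between them; at its -y end a block 44 mm wide, 67 mm high with the sprung plunger. Origin: on the worktop below point seat_home; y runs along the column, away from the plunger (push towards -y); z up
- seat_open (a point): Point of the cradle 22 mm along its +y from seat_home, 40 mm above the worktop: a column laid in the saddles with its origin (middle of the underside) here has about 10 mm of air to the plunger
- seat_home (a point): Point of the cradle, 40 mm above the worktop, where the column's origin (middle of the underside) is when the column lies on the saddle floors and the plunger is on its hard stop
- plunger (a joint): Travel of the sprung plunger: 0 = fully out, 0.012 m = on its hard stop (the disc's back on the dark bush of the block). The spring resists with 3 N at the start and 9 N at the stop; pressed home means the column bears on it with a little more than that (say 12 to 25 N); over 45 N is ramming. It springs back by itself. Rubbing in the saddles adds 1 to 5 N to the push
- plunger_nose (a point): Centre of the front face of the plunger's steel disc (19 mm across, 6 mm thick), 47 mm above the worktop, level with the middle of a column lying in the saddles. It moves with the plunger: at y = -78.5 mm of the cradle's frame when out, -90.5 mm when pressed to the stop
- bottle_amber: Amber bottle, 66 mm across, 135 mm high, a loose bystander. Origin: centre of its underside
- bottle_std: Pale bottle with a screw cap, 56 mm across, 105 mm high, a loose bystander. Origin: centre of its underside
- cylinder_50: Measuring cylinder on a six-sided foot, 63 mm across the foot, 195 mm high, a loose bystander. Origin: centre of its underside

How it is judged:
On the way, in this order (a step that is already met when the one before it is completed fails the run):
1. the column is lifted off its rest (height (world z) of column above 0.075 m), for 0.1 s.
2. the column lies in both saddles of the cradle (x of column in the frame of cradle between -0.006 and 0.006 m and z of column in the frame of cradle between 0.034 and 0.047 m and angle between the y axis of column and the y axis of cradle, either way round below 0.07 rad and y of column in the frame of cradle between -0.003 and 0.04 m), for 0.1 s.
At the end, for the whole second after the job is handed in: The column lies in the saddles (6 mm sideways, underside 34 to 47 mm above the worktop, 0.07 rad of the cradle's axis), holds the plunger at least 11.2 mm in, bears on it with over 9.2 N (the spring alone gives 9) and the fingers are on the column, through the last second (x of column in the frame of cradle between -0.006 and 0.006 m and z of column in the frame of cradle between 0.034 and 0.047 m and angle between the y axis of column and the y axis of cradle, either way round below 0.07 rad and value of joint plunger above 0.0112 m and contact force between column and plunger above 9.2 N and contact force between the fingers and column above 2 N); the arm keeps its last pose, push and grip.
It fails at once if the column rams the plunger with more than 45 N (contact force between column and plunger above 45 N).
It fails at once if bottle_amber is pushed more than 40 mm or knocked over (distance of bottle_amber from where it was at the start of the episode above 0.04 m or angle between bottle_amber's own z axis and vertical above 0.5 rad).
It fails at once if bottle_std is pushed more than 40 mm or knocked over (distance of bottle_std from where it was at the start of the episode above 0.04 m or angle between bottle_std's own z axis and vertical above 0.5 rad).
It fails at once if cylinder_50 is pushed more than 40 mm or knocked over (distance of cylinder_50 from where it was at the start of the episode above 0.04 m or angle between cylinder_50's own z axis and vertical above 0.5 rad).
It also fails if it takes over 53 s, if anything falls off the work surface, if the arm or the gripper's body presses on something with over 40 N, if the wrist force passes 120 N, or if a joint passes its speed limit or range.

## Working session

There is one attempt and no reset: what is moved stays moved. The work goes in short steps, Python scripts to look and compute and a tool call to move; the robot and the scene stay as the last step left them, time stands still between calls to the robot, and variables do not carry over. Pictures are saved under pics/ and viewed, and the job is handed in when it is done.

Besides the shell and the picture viewer there is one more tool, called after ">>>" by a JSON object that holds its "name" and its "arguments", one argument or row to a line. jog_arm: Moves the arm, as the interface text tells. Its arguments: {"type":"object","properties":{"motion":{"type":"array","items":{"type":"array","items":{"type":"array","items":{"type":"number"}}}},"force":{"type":"number"}},"required":["motion"]}

```bash
mkdir -p pics
python3 - <<'E'
from plant import *
import cv2
print(sense(),hold_point_z)
for n in ("scene","side","wrist"):
    i=camera_info(n);print(n,i)
    cv2.imwrite(f"pics/{n}0.png",read_camera(n)[:,:,::-1])
E
```

```text
{'clock': 0.0, 'joint_pos': array([-1.21192794,  0.32180542, -0.07007094,  1.45167778,  0.02261923,
        1.3707848 , -0.05687426]), 'qd': array([-0.00096648,  0.00092866, -0.00049787,  0.00011896, -0.00082295,
       -0.0009152 ,  0.00175856]), 'tau': array([-1.78260436e-06, -4.93592584e+01, -3.82132670e-01, -3.14325178e+01,
        1.30312645e-02,  1.16596246e-02,  3.39102634e-06]), 'tool_pos': array([0.21956629, 0.61122552, 0.23023341]), 'eef_rot': array([ 1.71508403e-01,  9.85182204e-01, -9.38847583e-04, -1.01865426e-04]), 'ft_force': array([-0.85270388,  0.47095153, -0.10493151]), 'wrist_torque': array([ 0.04817399,  0.01285033, -0.02069597]), 'width': 0.08545112015535614} 0.0187
scene {'K': array([[546.98171873,   0.        , 318.416598  ],
       [  0.        , 546.98171873, 236.56348519],
       [  0.        ,   0.        ,   1.        ]]), 'xyz': array([-0.10847068,  1.01624706,  0.88670227]), 'rotation': array([-0.24551406,  0.85398564, -0.4372599 ,  0.13869084])}
side {'K': array([[488.62783848,   0.        , 317.1179566 ],
       [  0.        , 488.62783848, 238.59361651],
       [  0.        ,   0.        ,   1.        ]]), 'xyz': array([0.48325871, 0.84363884, 0.93567714]), 'rotation': array([-0.02497652,  0.93122073, -0.36357646,  0.00403547])}
wrist {'K': array([[371.52934099,   0.        , 315.79267677],
       [  0.        , 371.52934099, 240.74672372],
       [  0.        ,   0.        ,   1.        ]]), 'xyz': array([0.13966456, 0.64042043, 0.37261693]), 'rotation': array([0.80631756, 0.56747116, 0.09525771, 0.13694685])}
```

View pics/scene0.png

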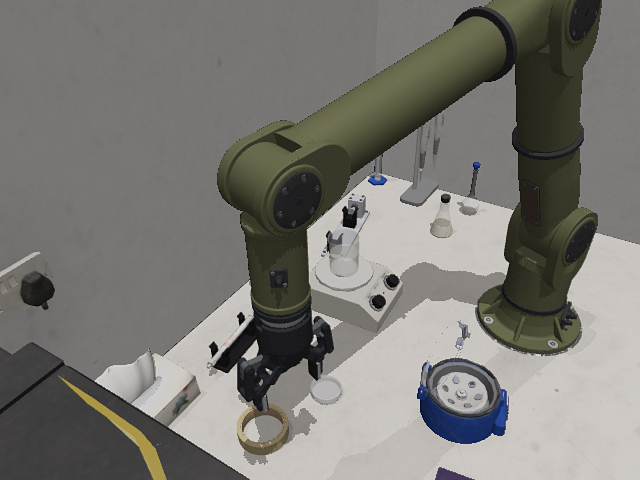

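View pics/side0.png

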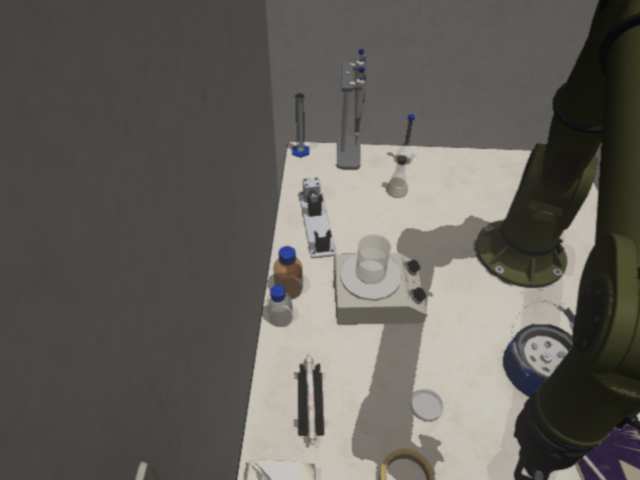

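View pics/wrist0.png

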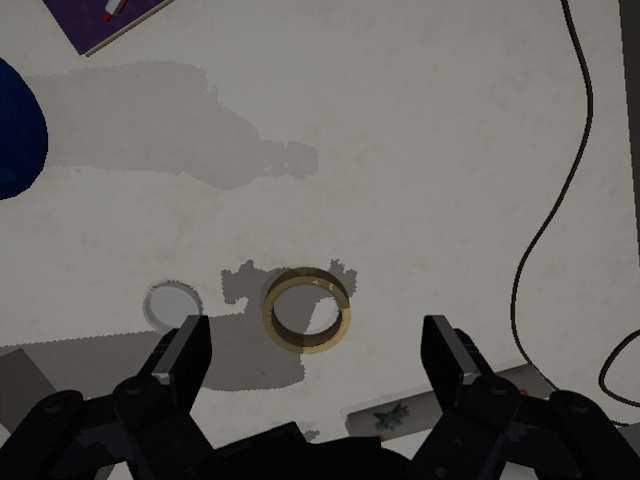

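The side view shows the rest with the column near (311,400) and the cradle near (317,217), its plunger block at the top. The amber bottle is near (288,272), the pale bottle near (281,305) and the cylinder near (300,125). I'll enlarge both areas.

Run:
```python
import cv2
im=cv2.imread("pics/side0.png")
cv2.imwrite("pics/c1.png",cv2.resize(im[345:455,260:360],None,fx=5.4,fy=5.4,interpolation=cv2.INTER_CUBIC))
cv2.imwrite("pics/c2.png",cv2.resize(im[165:265,275:375],None,fx=6,fy=6,interpolation=cv2.INTER_CUBIC))
```

```text
(no output)
```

View pics/c1.png

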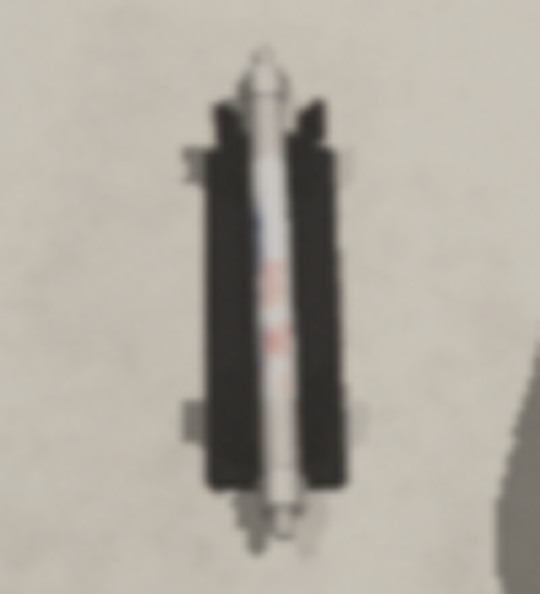

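View pics/c2.png

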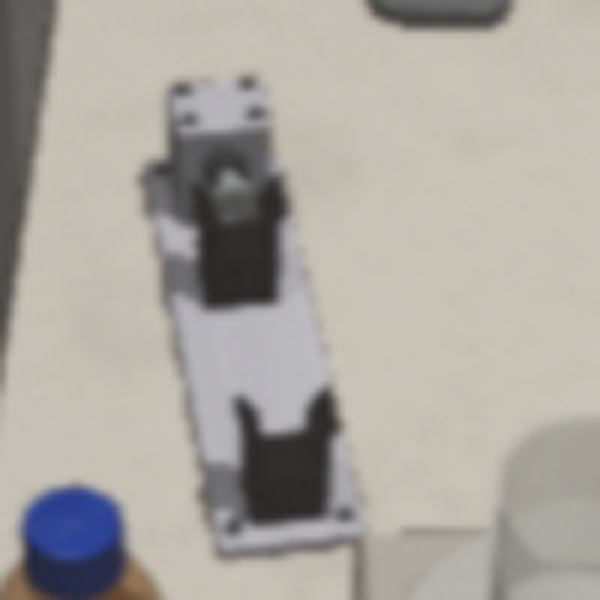

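```bash
cat > h.py <<'E'
import numpy as np
from scipy.spatial.transform import Rotation as R
from plant import *
def ray(n,p,z,info=None):
    i=info or camera_info(n);d=R.from_quat(i["rotation"]).apply(np.linalg.inv(i["K"])@[p[0],p[1],1])
    return i["xyz"]+d*(z-i["xyz"][2])/d[2]
def proj(n,P,info=None):
    i=info or camera_info(n);c=R.from_quat(i["rotation"]).inv().apply(np.atleast_2d(P)-i["xyz"])
    q=c@i["K"].T;return q[:,:2]/q[:,2:]
E
python3 - <<'E'
from h import *
np.set_printoptions(precision=4,suppress=True)
def c1(u,v):return((u+.5)/5.4-.5+260,(v+.5)/5.4-.5+345)
def c2(u,v):return((u+.5)/6-.5+275,(v+.5)/6-.5+165)
a=ray("side",c1(264,48),.037);b=ray("side",c1(284,537),.037)
print(a,b,np.linalg.norm(a-b),(a+b)/2,b-a)
for p in[(207,150),(333,150),(347,488),(207,490)]:print("rest",ray("side",c1(*p),.008))
for p in[(172,85),(262,78),(272,125),(178,132)]:print("blk",ray("side",c2(*p),.067))
for p in[(220,545),(365,527),(158,232)]:print("base",ray("side",c2(*p),.010))
for p in[(238,398),(325,390),(203,185),(280,175)]:print("saddle tops",ray("side",c2(*p),.066))
for nm,p,z in[("amber cap",(288,252),.135),("std cap",(278,290),.105),("cyl",(300,96),.195)]:print(nm,ray("side",p,z))
E
```

```text
[0.5165 0.3382 0.037 ] [0.4986 0.5199 0.037 ] 0.1825337459164142 [0.5075 0.429  0.037 ] [-0.0179  0.1817  0.    ]
rest [0.5366 0.3665 0.008 ]
rest [0.4886 0.3639 0.008 ]
rest [0.4781 0.4915 0.008 ]
rest [0.5268 0.4948 0.008 ]
blk [ 0.5622 -0.1748  0.067 ]
blk [ 0.5217 -0.1822  0.067 ]
blk [ 0.5157 -0.1502  0.067 ]
blk [ 0.5574 -0.1429  0.067 ]
base [0.5274 0.0496 0.01  ]
base [0.4674 0.0362 0.01  ]
base [ 0.5667 -0.1379  0.01  ]
saddle tops [0.5219 0.0181 0.066 ]
saddle tops [0.4865 0.0115 0.066 ]
saddle tops [ 0.5441 -0.1097  0.066 ]
saddle tops [ 0.5107 -0.1183  0.066 ]
amber cap [0.5724 0.1501 0.135 ]
std cap [0.5872 0.231  0.105 ]
cyl [ 0.5842 -0.3803  0.195 ]
```

Checks on the measurements:
- The column's measured length is 182.5 mm against the 181 mm given.
- The column and rest centres agree at (0.5075, 0.429), yaw about +0.098.
- Cradle yaw is about 0.19, still coarse.

Next I move above the rest.

>>> {"name": "jog_arm", "arguments": {
  "motion": [
    [[36, -26, 4, -0.14, 85], [36, -26, 4, -0.14, 85], [36, -26, 4, -0.14, 85], [36, -26, 4, -0.14, 85], [36, -26, 4, -0.14, 85]]
  ]
}}

```text
clock: 0.65
tool_pos: [0.3933, 0.4814, 0.2475]
eef_rot: [0.502, 0.865, -0.002, -0.004]
ft_force: [0.1, 0.5, -0.2]
width: 0.0848
```

>>> {"name": "jog_arm", "arguments": {
  "motion": [
    [[36, -26, 0, -0.14, 85], [36, -26, 0, -0.14, 85], [36, -26, 0, -0.14, 85], [0, 0, 0, 0, 85], [0, 0, 0, 0, 85]]
  ]
}}

```text
clock: 1.15
tool_pos: [0.5121, 0.3912, 0.247]
eef_rot: [0.684, 0.73, -0.001, -0.002]
ft_force: [-0.8, 0.4, -0.2]
width: 0.0852
```

Run:
```python
from h import *
import cv2,json
np.set_printoptions(precision=4,suppress=True)
s=sense();i=camera_info("wrist");im=read_camera("wrist")
print(s["tool_pos"],s["eef_rot"],R.from_quat(s["eef_rot"]).as_matrix()[:,1],i["xyz"],i["rotation"])
print(proj("wrist",[[.5165,.3382,.037],[.4986,.5199,.037],[.5075,.429,.037]],i))
np.save("w1.npy",{k:i[k] for k in i},allow_pickle=True)
cv2.imwrite("pics/w1.png",im[:,:,::-1])
```

```text
[0.5121 0.3912 0.247 ] [ 0.6837  0.7297 -0.001  -0.0016] [ 0.9979  0.065  -0.0037] [0.507  0.4761 0.3894] [0.9855 0.0324 0.0036 0.1662]
[[317.5146 255.4634]
 [310.8099  57.0662]
 [314.3935 164.8334]]
```

View pics/w1.png

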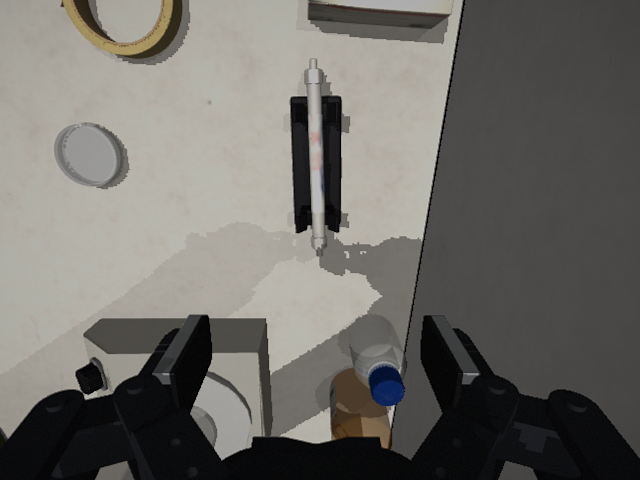

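The wrist view shows the column tips at about (312.5,58) and (319.5,255), against predictions of (310.8,57) and (317.5,255.5). I'll work out the difference.

Run:
```python
from h import *
i=np.load("w1.npy",allow_pickle=True).item()
a=ray("wrist",(319.5,255),.037,i);b=ray("wrist",(312.5,58),.037,i);print(a,b,(a+b)/2,np.arctan2(-(b-a)[0],(b-a)[1]),np.linalg.norm(b-a))
s=sense();print(np.array([*(a+b)[:2]/2,.2])-s["tool_pos"])
```

```text
[0.51848201 0.33883947 0.037     ] [0.50009046 0.51927159 0.037     ] [0.50928623 0.42905553 0.037     ] 0.1015797182108505 0.18136702059484963
[-0.00347568  0.03884953 -0.04701974]
```

>>> {"name": "jog_arm", "arguments": {
  "motion": [
    [[-2, 19, -35, 0.02, 85], [-2, 19, -35, 0.015, 85], [0, 0, -45, 0, 85], [0, 0, -40, 0, 85], [0, 0, 0, 0, 85]]
  ]
}}

```text
clock: 1.7
tool_pos: [0.5029, 0.4355, 0.0894]
eef_rot: [0.666, 0.746, 0.001, -0.002]
ft_force: [-1.3, -1.0, -1.8]
width: 0.085
```

Run:
```python
from h import *
import cv2
s=sense();i=camera_info("wrist");im=read_camera("wrist")
print(s["tool_pos"],R.from_quat(s["eef_rot"]).as_matrix()[:,1],s["clock"],s["ft_force"])
np.save("w2.npy",{k:i[k] for k in i},allow_pickle=True)
cv2.imwrite("pics/w2.png",im[:,:,::-1])
```

```text
[0.50293396 0.43545541 0.08941589] [ 9.93586480e-01  1.13070594e-01 -9.73676468e-04] 1.7 [-1.33050707 -1.02913929 -1.77571338]
```

View pics/w2.png

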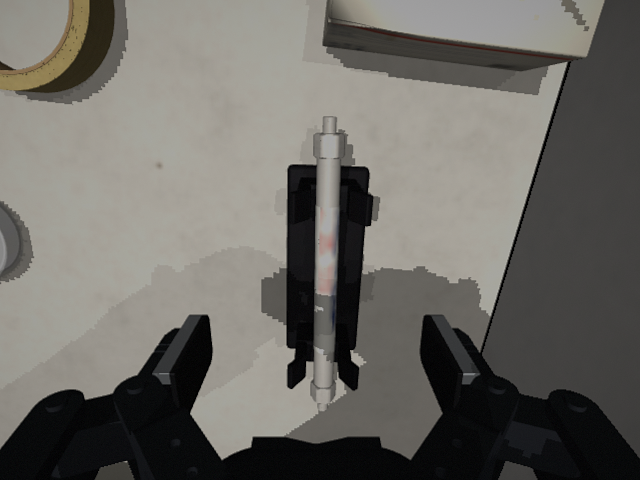

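The tips show clearly at (329.5,117) and (322,409), and the jaws straddle them. I'll refine the grasp.

Run:
```python
from h import *
i=np.load("w2.npy",allow_pickle=True).item()
a=ray("wrist",(322,410),.037,i);b=ray("wrist",(329.5,117),.037,i);print(a,b,(a+b)/2,np.arctan2(-(b-a)[0],(b-a)[1]),np.linalg.norm(b-a))
s=sense();print(np.array([*(a+b)[:2]/2,.02])-s["tool_pos"])
```

```text
[0.5182554  0.33646445 0.037     ] [0.50027835 0.51845349 0.037     ] [0.50926688 0.42745897 0.037     ] 0.09846156965328905 0.18287478311201077
[ 0.00475728 -0.00936352 -0.0728139 ]
```

>>> {"name": "jog_arm", "arguments": {
  "motion": [
    [[6, -7, 0, -0.013, 85], [0, 0, -20, 0, 85], [0, 0, -20, 0, 85], [0, 0, -15, 0, 85], [0, 0, 0, 0, 85]]
  ]
}}

```text
clock: 2.25
tool_pos: [0.5184, 0.4343, 0.0512]
eef_rot: [0.671, 0.741, 0.015, -0.001]
ft_force: [-0.7, 0.1, -0.1]
width: 0.0851
```

>>> {"name": "jog_arm", "arguments": {
  "motion": [
    [[0, 0, 0, 0, 85]]
  ]
}}

```text
clock: 2.35
tool_pos: [0.5197, 0.4347, 0.0532]
eef_rot: [0.671, 0.741, 0.016, -0.001]
ft_force: [0.1, 0.4, -0.6]
width: 0.0851
```

Run:
```python
from h import *
import cv2
s=sense();print(s)
cv2.imwrite("pics/s3.png",read_camera("side")[:,:,::-1]);cv2.imwrite("pics/w3.png",read_camera("wrist")[:,:,::-1])
```

```text
{'clock': 2.35, 'joint_pos': array([-0.90117992,  0.49001496,  0.21837868,  1.60348056, -0.12560609,
        1.02975739, -0.54705684]), 'qd': array([ 0.00250018, -0.00369159,  0.00266352, -0.00239966,  0.00077038,
        0.0062724 ,  0.00179821]), 'tau': array([-9.12743853e-02, -5.26838028e+01,  3.58187020e+00, -2.71886766e+01,
       -2.82555108e-02, -1.10700487e-01,  1.66456095e-03]), 'tool_pos': array([0.51967125, 0.43472137, 0.05317461]), 'eef_rot': array([ 6.71112106e-01,  7.41182737e-01,  1.60050827e-02, -7.27577333e-04]), 'ft_force': array([ 0.11561423,  0.3728312 , -0.64711894]), 'wrist_torque': array([0.05133748, 0.00215941, 0.00728295]), 'width': 0.08506651480545045}
```

View pics/w3.png

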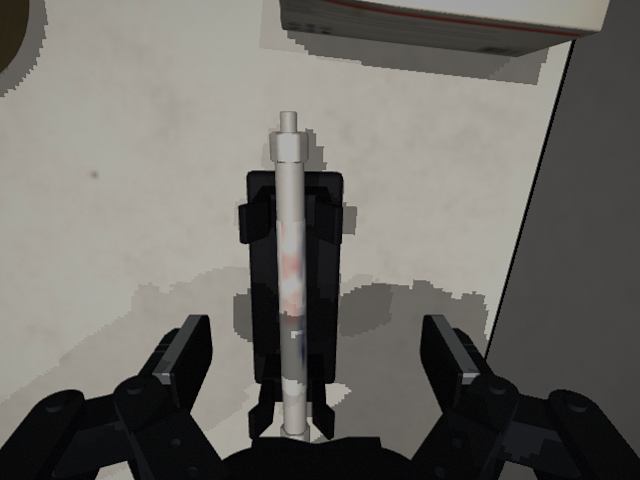

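View pics/s3.png

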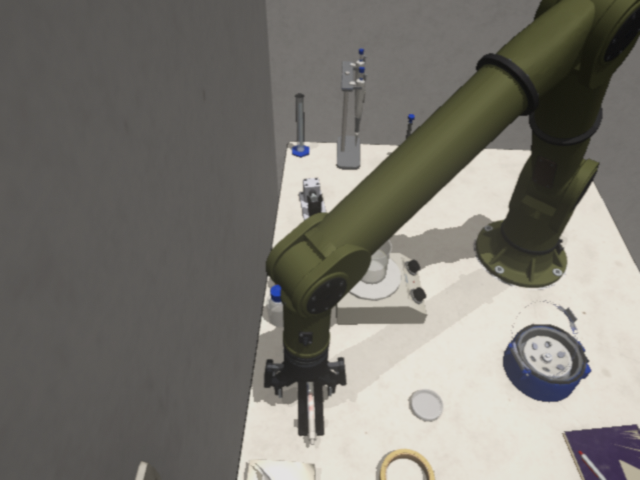

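Run:
```python
from h import *
for p in[(240,470),(262,300),(285,150)]:print("table edge",ray("side",p,0))
for z in(.35,.4,.45,.5):print(z,ray("side",(268,262),z),ray("side",(275,250),z),ray("side",(325,290),z))
```

```text
table edge [0.62710643 0.55946077 0.        ]
table edge [0.63450526 0.18441883 0.        ]
table edge [ 6.34597920e-01 -3.86943616e-01 -1.11022302e-16]
0.35 [0.57767228 0.35872293 0.35      ] [0.56947395 0.33331084 0.35      ] [0.48687588 0.40767328 0.35      ]
0.4 [0.56961207 0.40012081 0.4       ] [0.56211364 0.37687819 0.4       ] [0.48656707 0.44489222 0.4       ]
0.45 [0.56155186 0.4415187  0.45      ] [0.55475334 0.42044554 0.45      ] [0.48625827 0.48211115 0.45      ]
0.5 [0.55349166 0.48291659 0.5       ] [0.54739303 0.46401289 0.5       ] [0.48594947 0.51933008 0.5       ]
```

>>> {"name": "jog_arm", "arguments": {
  "motion": [
    [[0, 0, 0, 0, 85], [0, 0, 0, 0, 85]]
  ]
}}

```text
clock: 2.65
tool_pos: [0.5201, 0.4354, 0.0548]
eef_rot: [0.671, 0.741, 0.017, -0.001]
ft_force: [-0.9, 0.4, 0.6]
width: 0.0849
```

Run:
```python
from h import *
import cv2
s=sense();print(s["tool_pos"],s["qd"],s["tau"])
cv2.imwrite("pics/sc3.png",read_camera("scene")[:,:,::-1])
```

```text
[0.52012435 0.4354014  0.05479309] [ 1.29255198e-03 -5.04819473e-03  2.22407190e-05 -1.73048454e-03
 -1.29198867e-03  5.02571092e-03 -7.76468761e-04] [-8.71173805e-03 -5.36209774e+01  3.71102616e+00 -2.79493225e+01
 -2.37505801e-02 -1.53675266e-01 -6.62798925e-05]
```

View pics/sc3.png

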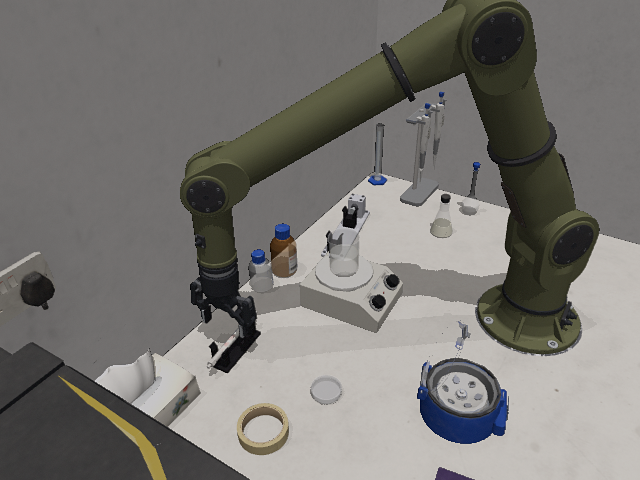

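>>> {"name": "jog_arm", "arguments": {
  "motion": [
    [[-11, -7, 0, 0, 85], [0, 0, 0, 0, 85]]
  ]
}}

```text
clock: 2.9
tool_pos: [0.5092, 0.4286, 0.0552]
eef_rot: [0.671, 0.741, 0.017, -0.001]
ft_force: [-0.7, 0.5, 0.2]
width: 0.0852
```

Run:
```python
from h import *
s=sense();print(s["joint_pos"],s["tool_pos"],s["qd"],s["tau"])
```

```text
[-0.90821313  0.46321773  0.21872957  1.63799278 -0.12078461  1.01856503
 -0.55229124] [0.5091597  0.42858899 0.05520256] [ 0.00381861  0.02105909  0.00386118 -0.04458307 -0.0005125  -0.02123048
  0.00304216] [ 9.38867591e-02 -5.30649447e+01  3.68588001e+00 -2.77889693e+01
  1.18379295e-02 -1.26041234e-01 -3.11232742e-02]
```

>>> {"name": "jog_arm", "arguments": {
  "motion": [
    [[0, 0, -8, 0, 85], [0, 0, 0, 0, 85]]
  ]
}}

```text
clock: 3.1
tool_pos: [0.5097, 0.4292, 0.0471]
eef_rot: [0.671, 0.741, 0.018, -0.001]
ft_force: [-0.0, -0.2, -1.1]
width: 0.0851
```

Run:
```python
from h import *
s=sense();print(s["joint_pos"],s["tool_pos"],s["eef_rot"],s["tau"])
```

```text
[-0.90689566  0.47265078  0.21707329  1.64260069 -0.12330348  1.00330623
 -0.55036615] [0.50969327 0.42919393 0.04707027] [ 6.70865151e-01  7.41357016e-01  1.81459407e-02 -6.70762033e-04] [ 9.74377524e-02 -5.37145650e+01  3.77322078e+00 -2.84845573e+01
 -2.43767031e-02 -3.47089414e-01  8.31507059e-03]
```

>>> {"name": "jog_arm", "arguments": {
  "motion": [
    [[0, 0, -8, 0, 85], [0, 0, 0, 0, 85], [0, 0, -8, 0, 85], [0, 0, 0, 0, 85]]
  ]
}}

```text
clock: 3.5
tool_pos: [0.5102, 0.4293, 0.0287]
eef_rot: [0.671, 0.741, 0.018, -0.001]
ft_force: [-0.1, -0.6, -1.2]
width: 0.085
```

Run:
```python
from h import *
s=sense();print(s["joint_pos"],s["tool_pos"],s["eef_rot"],s["tau"])
```

```text
[-0.90391329  0.49479166  0.21385564  1.65193807 -0.12852059  0.97308533
 -0.54643107] [0.51015498 0.42926515 0.02865306] [ 6.70899446e-01  7.41337092e-01  1.76914001e-02 -5.12914707e-04] [ 1.18602896e-01 -5.41357970e+01  3.88287485e+00 -2.80858791e+01
 -2.43448815e-02 -3.83459441e-01  1.02967961e-02]
```

>>> {"name": "jog_arm", "arguments": {
  "motion": [
    [[-1, -1, -8, 0, 85], [0, 0, 0, 0, 60], [0, 0, 0, 0, 40], [0, 0, 0, 0, 25], [0, 0, 0, 0, 20]]
  ],
  "force": 60
}}

```text
clock: 4.0
tool_pos: [0.5092, 0.4282, 0.0197]
eef_rot: [0.671, 0.741, 0.018, -0.0]
ft_force: [0.2, 0.3, -1.2]
width: 0.028
```

Run:
```python
from h import *
import cv2
s=sense();print(s["tool_pos"],s["eef_rot"],s["ft_force"])
cv2.imwrite("pics/w4.png",read_camera("wrist")[:,:,::-1])
```

```text
[0.50918744 0.42817374 0.01972535] [ 6.70942945e-01  7.41298891e-01  1.76432794e-02 -4.83178220e-04] [ 0.2167073   0.28146431 -1.24021923]
```

View pics/w4.png

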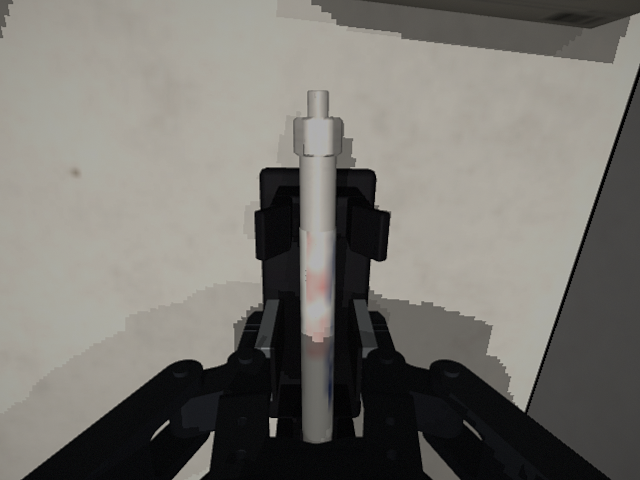

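The column sits centred between the pads: column at x≈318 px, pads at about 275 and 363. I'll close.

>>> {"name": "jog_arm", "arguments": {
  "motion": [
    [[0, 0, 0, 0, 10], [0, 0, 0, 0, 5], [0, 0, 0, 0, 5], [0, 0, 0, 0, 5]]
  ],
  "force": 80
}}

```text
clock: 4.45
tool_pos: [0.5093, 0.4282, 0.0201]
eef_rot: [0.671, 0.741, 0.018, -0.0]
ft_force: [-0.6, -0.2, -0.7]
width: 0.0134
```

>>> {"name": "jog_arm", "arguments": {
  "motion": [
    [[0, 0, 10, 0, 5], [0, 0, 15, 0, 5], [0, 0, 20, 0, 5], [0, 0, 20, 0, 5], [0, 0, 0, 0, 5]]
  ]
}}

```text
clock: 4.95
tool_pos: [0.5089, 0.4276, 0.0899]
eef_rot: [0.671, 0.741, 0.017, -0.0]
ft_force: [0.3, 0.4, -1.5]
width: 0.0125
```

>>> {"name": "jog_arm", "arguments": {
  "motion": [
    [[0, 0, 30, 0, 5], [0, 0, 35, 0, 5], [0, 0, 35, 0, 5], [0, 0, 35, 0, 5], [0, 0, 20, 0, 5]]
  ]
}}

```text
clock: 5.45
tool_pos: [0.5045, 0.4245, 0.2453]
eef_rot: [0.671, 0.741, 0.012, -0.001]
ft_force: [0.8, -0.2, -1.3]
width: 0.0132
```

Run:
```python
from h import *
import cv2
s=sense();print(s["tool_pos"],s["eef_rot"],s["ft_force"],s["width"],s["joint_pos"])
i=camera_info("wrist")
cv2.imwrite("pics/w5.png",read_camera("wrist")[:,:,::-1])
```

```text
[0.50452153 0.42446378 0.24526192] [ 0.67096786  0.74138692  0.0120907  -0.00117386] [ 0.84506062 -0.23149102 -1.32918324] 0.01319202036398071 [-0.92576108  0.31733256  0.24178616  1.43823525 -0.08207651  1.37163082
 -0.58154207]
```

View pics/w5.png

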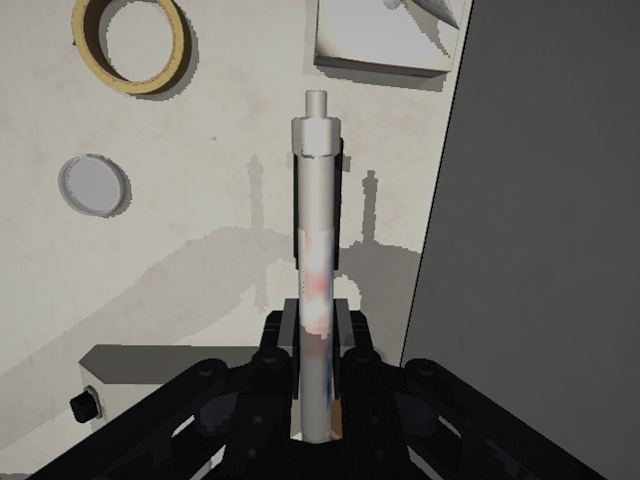

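>>> {"name": "jog_arm", "arguments": {
  "motion": [
    [[-8, -35, 8, 0, 5], [-8, -40, 8, 0, 5], [-8, -40, 5, 0.03, 5], [-8, -40, 0, 0.03, 5], [-8, -40, 0, 0.03, 5]]
  ]
}}

```text
clock: 6.0
tool_pos: [0.4604, 0.2311, 0.2645]
eef_rot: [0.631, 0.776, 0.013, -0.003]
ft_force: [-0.4, -0.1, -2.2]
width: 0.0128
```

>>> {"name": "jog_arm", "arguments": {
  "motion": [
    [[-8, -40, 0, 0, 5], [-8, -40, 0, 0, 5], [-8, -40, 0, 0, 5], [-8, -40, 0, 0, 5], [-4, -30, 0, 0, 5]]
  ]
}}

```text
clock: 6.5
tool_pos: [0.4187, 0.0313, 0.2587]
eef_rot: [0.631, 0.776, 0.011, -0.005]
ft_force: [0.6, -0.3, -1.7]
width: 0.0127
```

>>> {"name": "jog_arm", "arguments": {
  "motion": [
    [[0, 0, 0, 0, 5], [0, 0, 0, 0, 5]]
  ]
}}

```text
clock: 6.7
tool_pos: [0.4172, 0.0266, 0.2572]
eef_rot: [0.634, 0.773, 0.011, -0.006]
ft_force: [-0.1, 0.4, -1.8]
width: 0.013
```

Run:
```python
from h import *
import cv2
s=sense();print(s["tool_pos"],s["eef_rot"],s["ft_force"],s["width"],s["joint_pos"])
i=camera_info("wrist");np.save("w6.npy",{k:i[k] for k in i},allow_pickle=True);print(i["xyz"])
cv2.imwrite("pics/w6.png",read_camera("wrist")[:,:,::-1])
```

```text
[0.41716594 0.02664007 0.25723915] [ 0.63418732  0.7730796   0.01098437 -0.00580717] [-0.09174168  0.38574696 -1.78124783] 0.013004714317548136 [-0.6559054  -0.24565029  0.46683933  1.95855915  0.08816938  1.39420521
 -0.01902024]
[0.39976666 0.10662433 0.40144532]
```

View pics/w6.png

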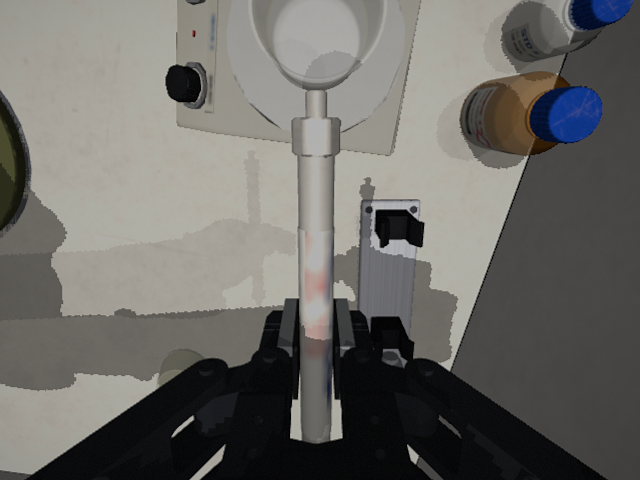

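The cradle is visible: base end corners near (360,200) and (420,200), +y saddle near (399,228). I'll enlarge it.

Run:
```python
import cv2
im=cv2.imread("pics/w6.png")
cv2.imwrite("pics/c6.png",cv2.resize(im[190:370,340:460],None,fx=3.3,fy=3.3,interpolation=cv2.INTER_CUBIC))
```

```text
(no output)
```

View pics/c6.png

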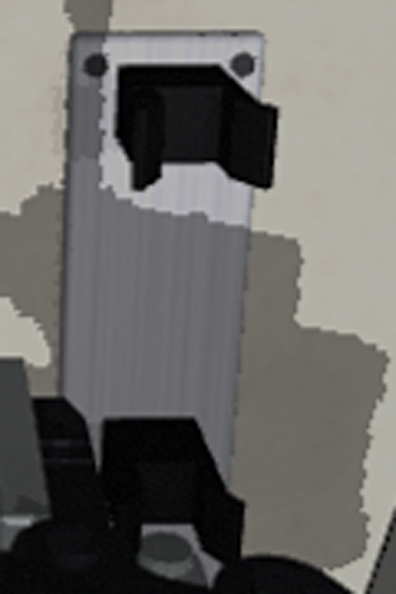

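Run:
```python
from h import *
from scipy.optimize import least_squares
np.set_printoptions(precision=4,suppress=True)
i=np.load("w6.npy",allow_pickle=True).item()
c=lambda u,v:((u+.5)/3.3-.5+340,(v+.5)/3.3-.5+190)
c2=lambda u,v:((u+.5)/6-.5+275,(v+.5)/6-.5+165)
for n,p,z in[("baseL",(72,33),.01),("baseR",(262,35),.01),("bedgeL",(62,385),.01),("bedgeR",(234,440),.01),
 ("floorR+",(220,85),.04),("floorR-",(220,162),.04),("f2R+",(197,458),.04),("f2R-",(197,522),.04),("f2L",(140,458),.04),("rtop+",(275,105),.066),("rtop-",(270,188),.066),("r2top+",(243,500),.066)]:
    print(n,ray("wrist",c(*p),z,i))
```

```text
baseL [0.4672 0.0382 0.01  ]
baseR [0.528  0.0495 0.01  ]
bedgeL [ 0.4932 -0.0863  0.01  ]
bedgeR [ 0.5596 -0.0961  0.01  ]
floorR+ [0.5099 0.0366 0.04  ]
floorR- [0.5165 0.0128 0.04  ]
f2R+ [ 0.537  -0.0895  0.04  ]
f2R- [ 0.5436 -0.1136  0.04  ]
f2L [ 0.5181 -0.0932  0.04  ]
rtop+ [0.5189 0.039  0.066 ]
rtop- [0.5245 0.0147 0.066 ]
r2top+ [ 0.5454 -0.0872  0.066 ]
```

>>> {"name": "jog_arm", "arguments": {
  "motion": [
    [[30, -15, 0, 0.005, 5], [30, -15, 0, 0.005, 5], [28, -14, 0, 0.003, 5], [0, 0, 0, 0, 5], [0, 0, 0, 0, 5]]
  ]
}}

```text
clock: 7.25
tool_pos: [0.5079, -0.0114, 0.2541]
eef_rot: [0.624, 0.782, 0.009, -0.007]
ft_force: [-1.2, 0.8, -2.4]
width: 0.0128
```

```bash
cat > st.py <<'E'
from h import *
np.set_printoptions(precision=4,suppress=True)
s=sense();q=R.from_quat(s["eef_rot"]).as_matrix()
yaw=np.arctan2(q[1,1],q[0,1]);yw=.21
g=s["tool_pos"]-.0187*q[:,2]
d=g[:2]-[.5164,-.0433]
print("clk",s["clock"],"tcp",s["tool_pos"],"yaw",yaw,"z",q[:,2],"grip in cradle x,y mm",1e3*(d@[np.cos(yw),np.sin(yw)]),1e3*(d@[-np.sin(yw),np.cos(yw)]),"F",s["ft_force"],"along y",s["ft_force"][:2]@[-np.sin(yw),np.cos(yw)],"w",s["width"])
E
python3 st.py
```

```text
clk 7.25 tcp [ 0.5079 -0.0114  0.2541] yaw 0.22365172293604715 z [ 0.0008  0.022  -0.9998] grip in cradle x,y mm -1.739653417275079 32.55519101531466 F [-1.1511  0.8351 -2.4286] along y 1.0566946283483212 w 0.012750805990525884
```

>>> {"name": "jog_arm", "arguments": {
  "motion": [
    [[3.5, -8.4, 0, -0.013, 5], [0, 0, -30, 0, 5], [0, 0, -40, 0, 5], [0, 0, -35, 0, 5], [0, 0, 0, 0, 5]]
  ]
}}

```text
clock: 7.75
tool_pos: [0.5105, -0.0162, 0.1471]
eef_rot: [0.627, 0.779, 0.011, -0.006]
ft_force: [0.0, 0.1, -2.4]
width: 0.0128
```

>>> {"name": "jog_arm", "arguments": {
  "motion": [
    [[0, 0, 0, 0, 5], [0, 0, -10, 0, 5], [0, 0, 0, 0, 5]]
  ]
}}

```text
clock: 8.05
tool_pos: [0.5121, -0.0154, 0.1403]
eef_rot: [0.626, 0.78, 0.013, -0.005]
ft_force: [-0.1, 0.9, -1.8]
width: 0.013
```

```bash
python3 st.py
```

```text
clk 8.05 tcp [ 0.5121 -0.0154  0.1403] yaw 0.2172181169105882 z [ 0.0084  0.0271 -0.9996] grip in cradle x,y mm 1.377335942916241 27.716434807554382 F [-0.1024  0.8692 -1.7964] along y 0.8714622937966444 w 0.01296933656597559
```

Run:
```python
from h import *
import cv2
i=camera_info("wrist");np.save("w7.npy",{k:i[k] for k in i},allow_pickle=True)
cv2.imwrite("pics/w7.png",read_camera("wrist")[:,:,::-1])
im=read_camera("side")[:,:,::-1]
cv2.imwrite("pics/s7.png",cv2.resize(im[150:270,250:390],None,fx=5,fy=5,interpolation=cv2.INTER_CUBIC))
```

```text
(no output)
```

View pics/w7.png

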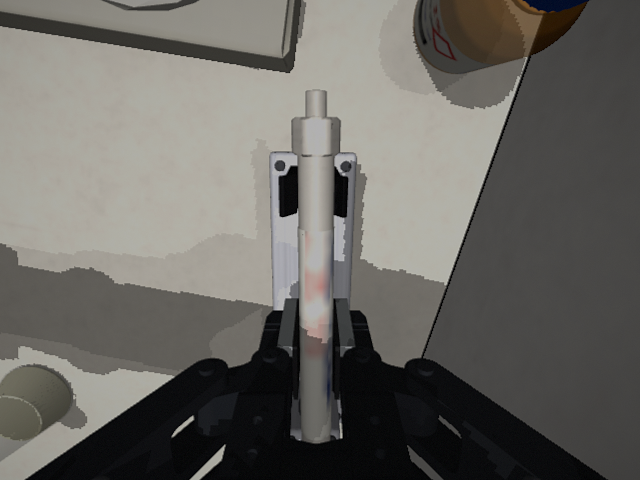

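View pics/s7.png

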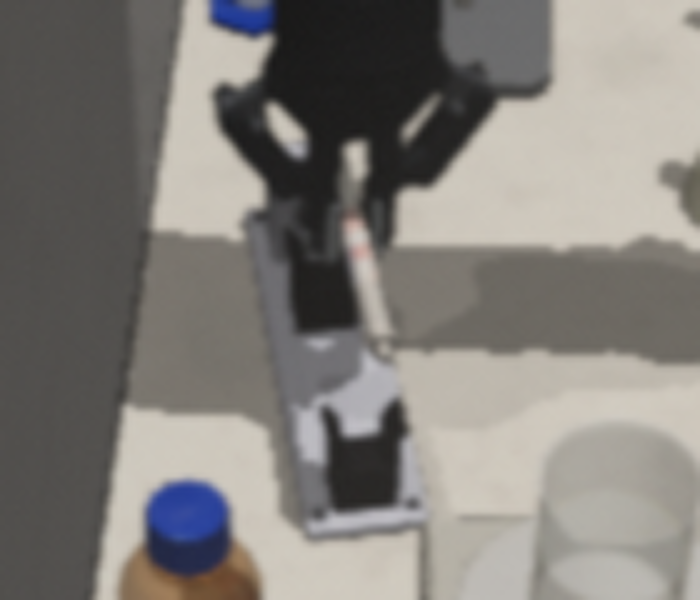

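The wrist view has the column at x≈316.5 px. The base corners sit at about (271,153) and (356,152), and the saddle spans 279 to 348. I'll check the cradle estimate against these.

Run:
```python
from h import *
i=np.load("w7.npy",allow_pickle=True).item()
np.set_printoptions(precision=4,suppress=True)
o=np.array([.5164,-.0433]);u=np.array([np.cos(.21),np.sin(.21)]);v=np.array([-u[1],u[0]])
def cr(p):d=p[:2]-o;return np.round(1e3*np.array([d@u,d@v]),1)
for n,p,z in[("bL",(271,153),.01),("bR",(356.5,152),.01),("bL2",(273,300),.01),("bR2",(350,300),.01),("tip",(316,90),.147),("tip",(316,90),.148),("sadL+",(279,175),.05),("coll",(291.5,152),.148),("colR",(341,152),.148)]:print(n,cr(ray("wrist",p,z,i)))
```

```text
bL [-29.3  87.9]
bR [32.4 89. ]
bL2 [-31.1 -29.3]
bR2 [ 31.9 -29.3]
tip [  0.9 120.1]
tip [  0.9 120. ]
sadL+ [-20.6  77.7]
coll [-7.7 99.3]
colR [10.  99.4]
```

>>> {"name": "jog_arm", "arguments": {
  "motion": [
    [[0, -4, -25, -0.005, 5], [0, 0, -25, 0, 5], [0, 0, -15, 0, 5], [0, 0, 0, 0, 5], [0, 0, 0, 0, 5]]
  ]
}}

```text
clock: 8.65
tool_pos: [0.5183, -0.0191, 0.0806]
eef_rot: [0.628, 0.778, 0.018, -0.001]
ft_force: [0.8, 0.1, -1.2]
width: 0.013
```

```bash
python3 st.py
```

```text
clk 8.65 tcp [ 0.5183 -0.0191  0.0806] yaw 0.2126128238296265 z [ 0.0222  0.0295 -0.9993] grip in cradle x,y mm 6.356606987142505 22.775282973516013 F [ 0.8405  0.137  -1.1502] along y -0.041185661176597985 w 0.01296754964191928
```

>>> {"name": "jog_arm", "arguments": {
  "motion": [
    [[-5.5, 0, 0, 0, 5], [0, 0, 0, 0, 5], [0, 0, -8, 0, 5], [0, 0, 0, 0, 5]]
  ]
}}

```text
clock: 9.05
tool_pos: [0.5147, -0.0188, 0.0756]
eef_rot: [0.628, 0.778, 0.021, 0.001]
ft_force: [0.2, 0.6, -2.9]
width: 0.0129
```

```bash
python3 st.py
```

```text
clk 9.05 tcp [ 0.5147 -0.0188  0.0756] yaw 0.2130050112669521 z [ 0.0281  0.0313 -0.9991] grip in cradle x,y mm 2.833495487543544 23.89830651564001 F [ 0.1754  0.5784 -2.8933] along y 0.5291093502586929 w 0.012902941477040778
```

>>> {"name": "jog_arm", "arguments": {
  "motion": [
    [[-2.5, 0, 0, 0, 5], [0, 0, -6, 0, 5], [0, 0, 0, 0, 5], [0, 0, -6, 0, 5], [0, 0, 0, 0, 5]]
  ]
}}

```text
clock: 9.55
tool_pos: [0.512, -0.0187, 0.0626]
eef_rot: [0.628, 0.778, 0.021, 0.001]
ft_force: [0.3, -0.1, -2.3]
width: 0.0129
```

```bash
python3 st.py
```

```text
clk 9.55 tcp [ 0.512  -0.0187  0.0626] yaw 0.2130193506804027 z [ 0.0282  0.0313 -0.9991] grip in cradle x,y mm 0.22564784289239212 24.49411982105469 F [ 0.2558 -0.0617 -2.3319] along y -0.113699195418669 w 0.012885292282205514
```

Run:
```python
from h import *
import cv2
im=read_camera("wrist")[:,:,::-1]
cv2.imwrite("pics/w8.png",cv2.resize(im[60:320,220:420],None,fx=2.3,fy=2.3,interpolation=cv2.INTER_CUBIC))
```

```text
(no output)
```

View pics/w8.png

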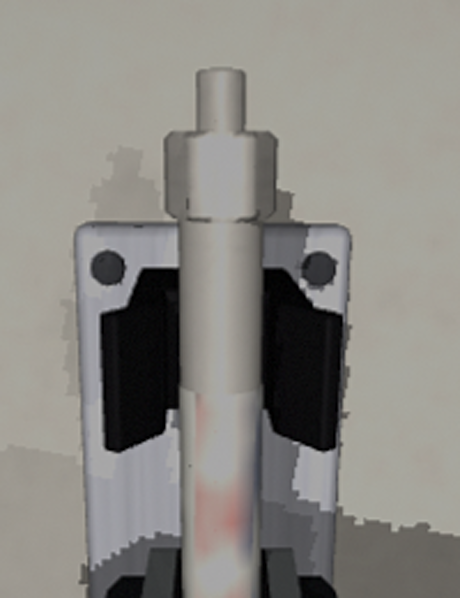

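The column's centreline (220) lies midway between the cheek tops (103 and 340). Lowering it now.

>>> {"name": "jog_arm", "arguments": {
  "motion": [
    [[0, 0, -8, 0, 5], [0, 0, 0, 0, 5], [0, 0, -8, 0, 5], [0, 0, 0, 0, 5]]
  ]
}}

```text
clock: 10.0
tool_pos: [0.5126, -0.0188, 0.0456]
eef_rot: [0.628, 0.778, 0.021, 0.002]
ft_force: [-0.7, 0.3, -3.2]
width: 0.0128
```

```bash
python3 st.py
```

```text
clk 10.0 tcp [ 0.5126 -0.0188  0.0456] yaw 0.2131000984778526 z [ 0.029   0.0311 -0.9991] grip in cradle x,y mm 0.7512158400154942 24.343174547148497 F [-0.738   0.2889 -3.1605] along y 0.4364269813736232 w 0.012847753774339181
```

>>> {"name": "jog_arm", "arguments": {
  "motion": [
    [[-0.5, 0, -6, 0, 5], [0, 0, 0, 0, 5], [0, 0, -5, 0, 5], [0, 0, 0, 0, 5]]
  ]
}}

```text
clock: 10.4
tool_pos: [0.512, -0.0188, 0.0335]
eef_rot: [0.628, 0.778, 0.021, 0.001]
ft_force: [-0.1, 0.2, -1.9]
width: 0.0131
```

```bash
python3 st.py
```

```text
clk 10.4 tcp [ 0.512  -0.0188  0.0335] yaw 0.21307354796162822 z [ 0.0288  0.031  -0.9991] grip in cradle x,y mm 0.17068193515946634 24.438969560546262 F [-0.1473  0.1756 -1.8546] along y 0.20249258274134416 w 0.013075055620171219
```

>>> {"name": "jog_arm", "arguments": {
  "motion": [
    [[0, 0, -2, 0, 5], [0, 0, 0, 0, 5]]
  ]
}}

```text
clock: 10.6
tool_pos: [0.5122, -0.0188, 0.0313]
eef_rot: [0.628, 0.778, 0.021, 0.002]
ft_force: [0.4, 0.0, -2.7]
width: 0.0129
```

>>> {"name": "jog_arm", "arguments": {
  "motion": [
    [[0, 0, -2, 0, 5], [0, 0, 0, 0, 5]]
  ]
}}

```text
clock: 10.8
tool_pos: [0.513, -0.0189, 0.0302]
eef_rot: [0.628, 0.778, 0.022, 0.002]
ft_force: [0.5, 0.4, -1.3]
width: 0.0129
```

```bash
python3 st.py
```

```text
clk 10.8 tcp [ 0.513  -0.0189  0.0302] yaw 0.21297150925093367 z [ 0.0304  0.0314 -0.999 ] grip in cradle x,y mm 1.0563375943551325 24.17122336964797 F [ 0.4598  0.411  -1.3037] along y 0.3061425534501496 w 0.012948610753836636
```

>>> {"name": "jog_arm", "arguments": {
  "motion": [
    [[-0.5, 0, -1.5, 0, 5], [0, 0, 0, 0, 5]]
  ]
}}

```text
clock: 11.0
tool_pos: [0.5135, -0.0188, 0.0303]
eef_rot: [0.628, 0.778, 0.023, 0.002]
ft_force: [0.4, -0.3, -1.6]
width: 0.0131
```

```bash
python3 st.py
python3 - <<'E'
from h import *
import cv2
im=read_camera("wrist")[:,:,::-1]
cv2.imwrite("pics/w9.png",im)
im=read_camera("scene")[:,:,::-1]
cv2.imwrite("pics/sc9.png",cv2.resize(im[170:320,280:420],None,fx=4,fy=4,interpolation=cv2.INTER_CUBIC))
E
```

```text
clk 11.0 tcp [ 0.5135 -0.0188  0.0303] yaw 0.21286490297546642 z [ 0.032   0.0324 -0.999 ] grip in cradle x,y mm 1.5509210730280893 24.049092093427685 F [ 0.3542 -0.275  -1.5978] along y -0.34275225762481565 w 0.013108929388599297
```

View pics/w9.png

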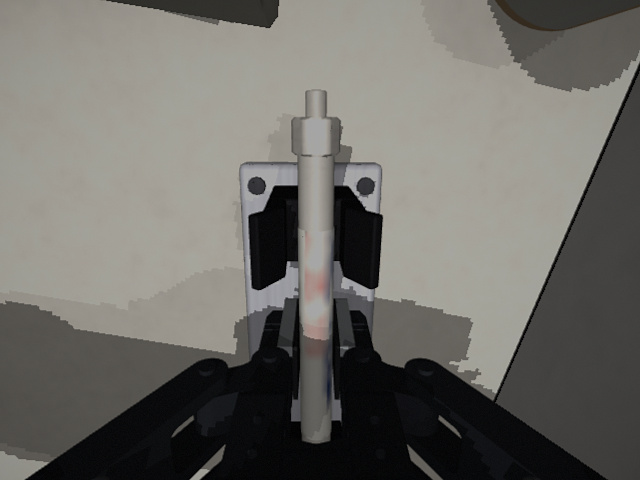

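View pics/sc9.png

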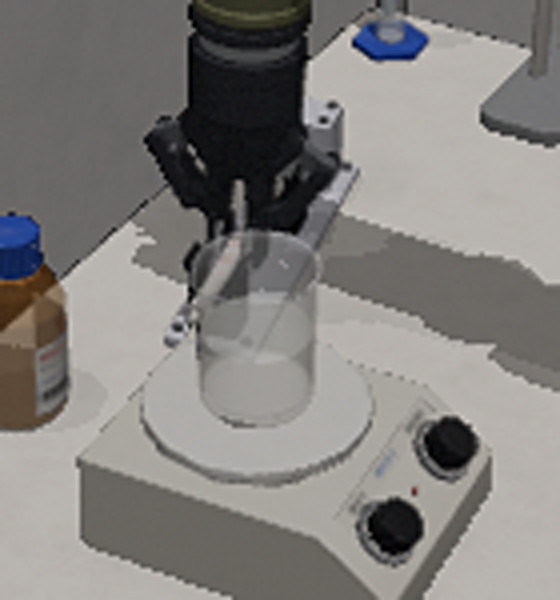

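The column is in the saddles: nearly centred, with the wrist camera showing it between the cheeks and the base symmetric about it. Now I push gently toward -y of the cradle.

>>> {"name": "jog_arm", "arguments": {
  "motion": [
    [[1, -6, 0, 0, 5], [0, 0, 0, 0, 5]]
  ],
  "force": 100
}}

```text
clock: 11.3
tool_pos: [0.5149, -0.0248, 0.0301]
eef_rot: [0.627, 0.778, 0.023, 0.003]
ft_force: [0.7, -1.2, -0.3]
width: 0.0123
```

```bash
python3 st.py
```

```text
clk 11.3 tcp [ 0.5149 -0.0248  0.0301] yaw 0.2136810481086709 z [ 0.0328  0.0326 -0.9989] grip in cradle x,y mm 1.6613954238827209 17.987069905115803 F [ 0.724  -1.2144 -0.3232] along y -1.338641923038896 w 0.012303755739681264
```

>>> {"name": "jog_arm", "arguments": {
  "motion": [
    [[0.5, -4, 0, 0, 5], [0, 0, 0, 0, 5]]
  ]
}}

```text
clock: 11.5
tool_pos: [0.5156, -0.0291, 0.0301]
eef_rot: [0.627, 0.778, 0.023, 0.003]
ft_force: [0.6, -0.6, 1.1]
width: 0.0125
```

>>> {"name": "jog_arm", "arguments": {
  "motion": [
    [[0.3, -3, 0, 0, 5], [0, 0, 0, 0, 5]]
  ]
}}

```text
clock: 11.7
tool_pos: [0.5162, -0.0323, 0.0303]
eef_rot: [0.627, 0.778, 0.023, 0.003]
ft_force: [-1.2, 0.1, 2.5]
width: 0.0123
```

```bash
python3 st.py
```

```text
clk 11.7 tcp [ 0.5162 -0.0323  0.0303] yaw 0.2134274766420817 z [ 0.0334  0.033  -0.9989] grip in cradle x,y mm 1.3431210441404147 10.379449918470032 F [-1.2318  0.1126  2.5496] along y 0.36688375954631036 w 0.01231628577482451
```

>>> {"name": "jog_arm", "arguments": {
  "motion": [
    [[0.3, -3, 0, 0, 5], [0, 0, 0, 0, 5]]
  ]
}}

```text
clock: 11.9
tool_pos: [0.5165, -0.0334, 0.0302]
eef_rot: [0.627, 0.779, 0.024, 0.002]
ft_force: [-2.2, 2.2, 0.6]
width: 0.012
```

>>> {"name": "jog_arm", "arguments": {
  "motion": [
    [[0.3, -3, 0, 0, 5], [0, 0, 0, 0, 5]]
  ]
}}

```text
clock: 12.1
tool_pos: [0.5162, -0.0341, 0.0298]
eef_rot: [0.626, 0.779, 0.025, 0.0]
ft_force: [0.7, 3.1, -0.6]
width: 0.012
```

```bash
python3 st.py
```

```text
clk 12.1 tcp [ 0.5162 -0.0341  0.0298] yaw 0.21679342413158387 z [ 0.0313  0.038  -0.9988] grip in cradle x,y mm 0.9966708272504093 8.481345104772043 F [ 0.7493  3.103  -0.6461] along y 2.8786704338609304 w 0.0119545722877612
```

>>> {"name": "jog_arm", "arguments": {
  "motion": [
    [[0.6, -4, 0, 0, 5], [0.6, -4, 0, 0, 5]]
  ]
}}

```text
clock: 12.3
tool_pos: [0.5164, -0.0386, 0.0294]
eef_rot: [0.625, 0.78, 0.025, -0.002]
ft_force: [-6.2, 7.7, 2.6]
width: 0.0123
```

```bash
python3 st.py
```

```text
clk 12.3 tcp [ 0.5164 -0.0386  0.0294] yaw 0.2197495327669626 z [ 0.0285  0.0419 -0.9987] grip in cradle x,y mm 0.281190196931483 3.952251915613763 F [-6.2027  7.6619  2.6148] along y 8.78661305960878 w 0.012319103084316654
```

>>> {"name": "jog_arm", "arguments": {
  "motion": [
    [[0.2, -4, 0, -0.006, 5], [0.2, -4, 0, 0, 5]]
  ]
}}

```text
clock: 12.5
tool_pos: [0.5163, -0.042, 0.0292]
eef_rot: [0.626, 0.779, 0.027, -0.004]
ft_force: [-1.2, 11.2, 1.5]
width: 0.0119
```

```bash
python3 st.py
```

```text
clk 12.5 tcp [ 0.5163 -0.042   0.0292] yaw 0.216815015891526 z [ 0.0267  0.0475 -0.9985] grip in cradle x,y mm -0.4732594729422795 0.5501799271830785 F [-1.2079 11.1696  1.4521] along y 11.17605922730973 w 0.011858155432577872
```

>>> {"name": "jog_arm", "arguments": {
  "motion": [
    [[1, -5, 0, 0, 5], [1, -5, 0, 0, 5]]
  ]
}}

```text
clock: 12.7
tool_pos: [0.517, -0.0429, 0.0289]
eef_rot: [0.624, 0.781, 0.03, -0.01]
ft_force: [-0.2, 6.4, -0.0]
width: 0.0123
```

```bash
python3 st.py
```

```text
clk 12.7 tcp [ 0.517  -0.0429  0.0289] yaw 0.2225828614055502 z [ 0.0219  0.0588 -0.998 ] grip in cradle x,y mm 0.06098289577743298 -0.777499207979388 F [-0.1969  6.3506 -0.0177] along y 6.252166603735744 w 0.01231784625597257
```

Run:
```python
from h import *
import cv2
v=np.array([-.2085,.978])
for k in range(3):
    im=read_camera("wrist");s=sense();print(s["clock"],s["tool_pos"],s["ft_force"],s["ft_force"][:2]@v,s["wrist_torque"],s["tau"])
cv2.imwrite("pics/w10.png",im[:,:,::-1])
```

```text
12.75 [ 0.51716563 -0.0440279   0.02887281] [ 1.3336368  12.9802037   2.44273751] 12.416575941772214 [ 1.37779938 -0.13220518  0.44018936] [  3.15938607 -33.2353878    8.11923176 -25.13756096   1.81951527
  -0.96837983  -0.07824475]
12.8 [ 0.51727106 -0.04491011  0.02891322] [-2.52243518  5.28871858 -0.51004089] 5.698294510955776 [ 2.71967106  1.15562488 -0.23485874] [  3.40972044 -32.821666     8.01530778 -25.13946712   1.40752874
  -1.12196222   0.11420759]
12.85 [ 0.51709081 -0.04530179  0.02889815] [-3.40270784  8.56703168  3.30992514] 9.088021569759382 [ 0.55956386  1.08690302 -0.17293633] [  3.44813548 -32.29850292   8.11617762 -26.21245444   1.52177632
  -1.51479229   0.16819243]
```

View pics/w10.png

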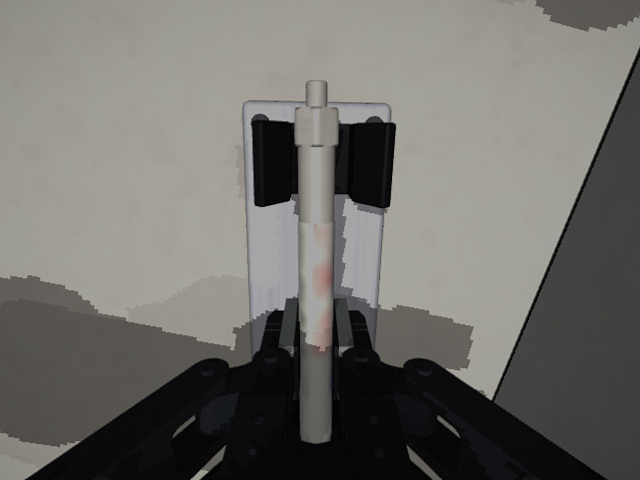

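```bash
python3 st.py
python3 - <<'E'
import cv2,numpy as np
a=cv2.imread("pics/w9.png");b=cv2.imread("pics/w10.png")
f=lambda m:cv2.resize(m[70:350,240:400],None,fx=2.1,fy=2.1,interpolation=cv2.INTER_CUBIC)
cv2.imwrite("pics/c10.png",np.hstack([f(a),f(b)]))
E
```

```text
clk 12.85 tcp [ 0.5171 -0.0453  0.0289] yaw 0.22081842208436994 z [ 0.0225  0.0556 -0.9982] grip in cradle x,y mm -0.37028671898586685 -3.0315709258572285 F [-3.4027  8.567   3.3099] along y 9.088149968072717 w 0.011903060637637563
```

View pics/c10.png

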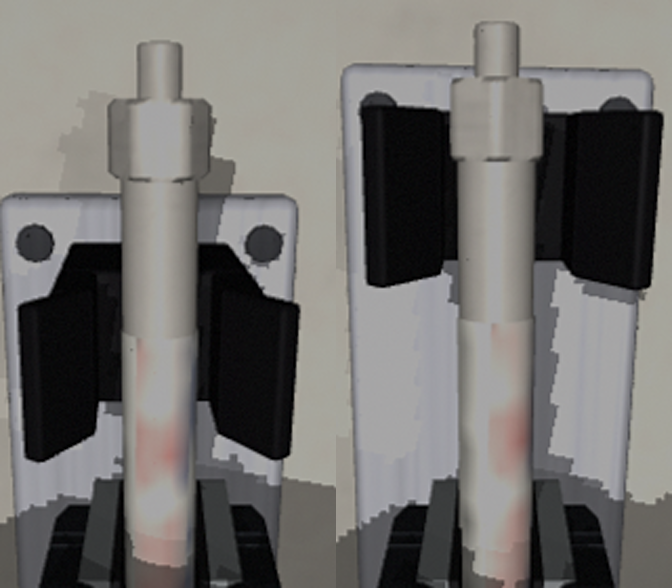

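Run:
```python
from h import *
import cv2
v=np.array([-.2085,.978])
for k in range(6):
    i=camera_info("wrist");im=read_camera("wrist");s=sense();print(s["clock"],s["tool_pos"],s["ft_force"],s["ft_force"][:2]@v,s["wrist_torque"])
np.save("w11.npy",{k:i[k] for k in i},allow_pickle=True)
cv2.imwrite("pics/w11.png",im[:,:,::-1])
cv2.imwrite("pics/c11.png",cv2.resize(im[70:170,230:410,::-1],None,fx=4,fy=4,interpolation=cv2.INTER_CUBIC))
```

```text
12.9 [ 0.51696222 -0.04561827  0.02884066] [-2.31415735  6.98217505 -1.42326814] 7.31106900564818 [ 2.22896105  1.47002511 -0.25448284]
12.95 [ 0.51720309 -0.04579732  0.02885799] [ 1.36501933  7.80926819 -0.64715171] 7.3528577601789005 [ 1.3917031  -0.43498455  0.27252853]
13.0 [ 0.51732056 -0.04592023  0.02888996] [ 1.1189846  12.98633086 -0.14994872] 12.467323294707443 [ 2.28209493 -0.17118211  0.59867619]
13.05 [ 0.51737768 -0.04607064  0.02888008] [1.83932166 3.53503929 0.93843813] 3.0737698580241943 [ 0.41106238 -0.47074777  0.05311672]
13.1 [ 0.51757144 -0.0464203   0.02901681] [-1.10458104  7.26518957  2.14108094] 7.335660543948427 [ 1.10357459 -0.40425491 -0.34009144]
13.15 [ 0.51779378 -0.04692702  0.02906003] [ 5.59441255  0.89093299 -1.65700946] -0.29510255027240184 [ 1.51830941 -0.1015444  -0.08001789]
```

View pics/c11.png

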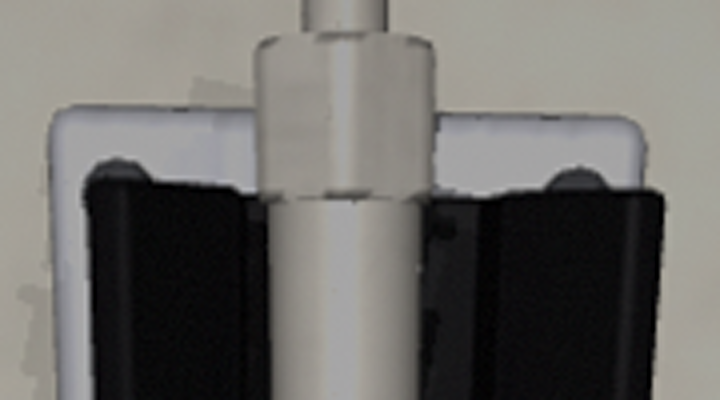

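View pics/w11.png

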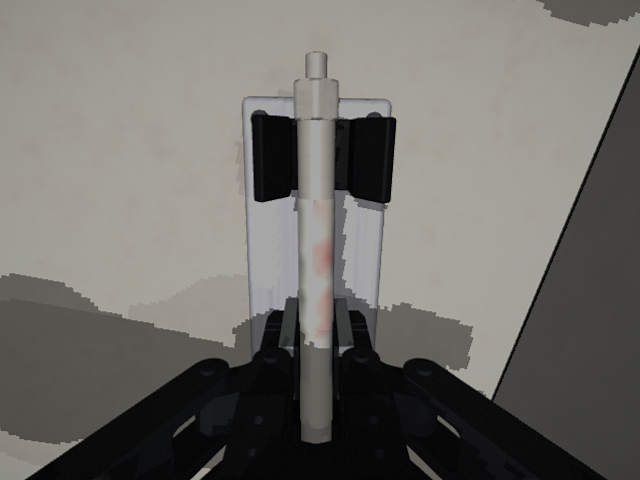

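```bash
python3 st.py
python3 - <<'E'
from h import *
import cv2
im=read_camera("side")[:,:,::-1]
cv2.imwrite("pics/s11.png",cv2.resize(im[150:270,250:390],None,fx=5,fy=5,interpolation=cv2.INTER_CUBIC))
E
```

```text
clk 13.15 tcp [ 0.5178 -0.0469  0.0291] yaw 0.2205085016387076 z [ 0.0246  0.0533 -0.9983] grip in cradle x,y mm -0.05021312435503406 -4.717567740363592 F [ 5.5944  0.8909 -1.657 ] along y -0.2948506705203711 w 0.012195557250067891
```

View pics/s11.png

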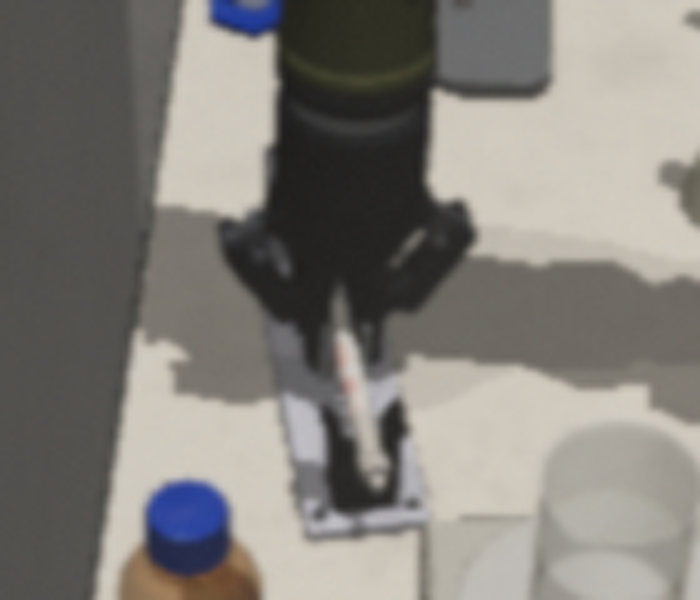

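The tip went from row 90 to row 81 to row 52 in the wrist frame while the fingers advanced, so the column slid about 13 mm back through the grip. The grip was too weak. I'll release, go back over the column's middle, and regrip fully closed at maximum force.

>>> {"name": "jog_arm", "arguments": {
  "motion": [
    [[0, 0, 0, 0, 40], [0, 0, 0, 0, 40], [-2, 9, 0, -0.005, 40], [-2, 9, 0, -0.005, 40], [0, 0, 0, 0, 40]]
  ],
  "force": 120
}}

```text
clock: 13.7
tool_pos: [0.5137, -0.0328, 0.029]
eef_rot: [0.63, 0.776, 0.027, -0.005]
ft_force: [0.1, -1.2, 0.1]
width: 0.0398
```

```bash
python3 st.py
python3 - <<'E'
from h import *
import cv2
i=camera_info("wrist");np.save("w12.npy",{k:i[k] for k in i},allow_pickle=True)
im=read_camera("wrist")[:,:,::-1]
cv2.imwrite("pics/w12.png",im)
E
```

```text
clk 13.7 tcp [ 0.5137 -0.0328  0.029 ] yaw 0.2054664036238367 z [ 0.0265  0.047  -0.9985] grip in cradle x,y mm -1.1638399535516697 10.08659556128945 F [ 0.059  -1.1893  0.117 ] along y -1.1755199328248884 w 0.039779863885565696
```

View pics/w12.png

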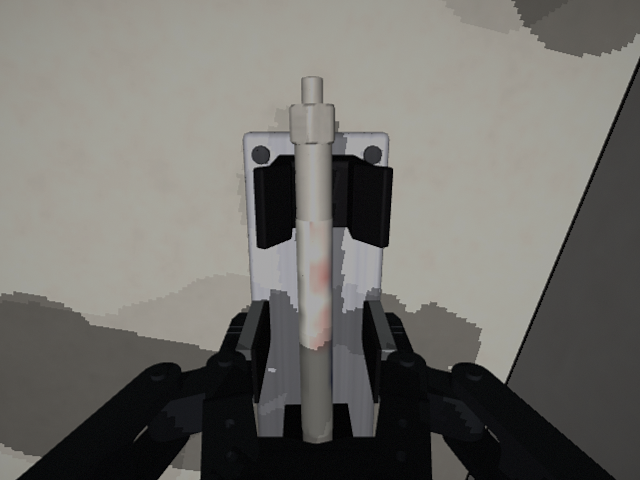

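Run:
```python
from h import *
i=np.load("w12.npy",allow_pickle=True).item()
o=np.array([.5164,-.0433]);u=np.array([np.cos(.21),np.sin(.21)]);v=np.array([-u[1],u[0]])
def cr(p):d=p[:2]-o;return np.round(1e3*np.array([d@u,d@v]),1)
for n,p,z in[("bL",(244,134),.01),("bR",(389,133),.01),("tip",(312,77),.048),("nutL",(290,107),.047),("nutR",(335,107),.047),("sadL",(267,165),.04)]:print(n,cr(ray("wrist",p,z,i)))
```

```text
bL [-29.9  87.8]
bR [31.9 87.9]
tip [ -2.  105.5]
nutL [-9.1 96.7]
nutR [ 5.4 96.6]
sadL [-18.   77.6]
```

>>> {"name": "jog_arm", "arguments": {
  "motion": [
    [[0, 0, 0, 0, 0], [0, 0, 0, 0, 0], [0, 0, 0, 0, 0], [0, 0, 0, 0, 0], [0, 0, 0, 0, 0]]
  ],
  "force": 120
}}

```text
clock: 14.25
tool_pos: [0.514, -0.0334, 0.0295]
eef_rot: [0.63, 0.776, 0.027, -0.004]
ft_force: [-0.2, 1.4, 1.1]
width: 0.0116
```

```bash
python3 st.py
python3 - <<'E'
from h import *
import cv2
im=read_camera("wrist")[:,:,::-1]
cv2.imwrite("pics/w13.png",im)
E
```

```text
clk 14.25 tcp [ 0.514  -0.0334  0.0295] yaw 0.20594645470304035 z [ 0.0271  0.0467 -0.9985] grip in cradle x,y mm -0.9897428079781875 9.390666700421503 F [-0.1914  1.3534  1.1385] along y 1.3635614924788486 w 0.011587865509981766
```

View pics/w13.png

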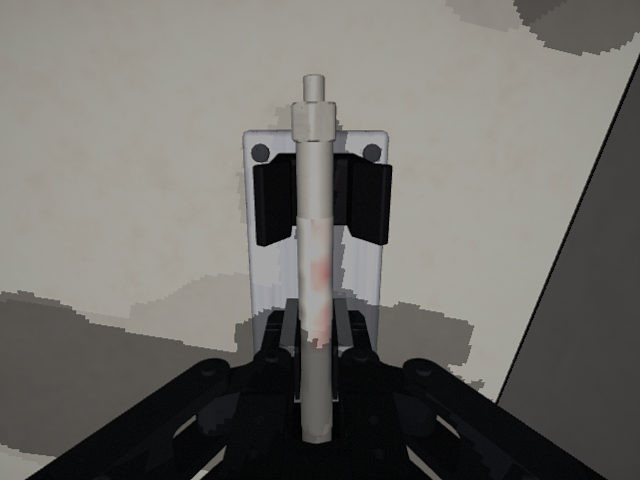

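The grip is now closed at 120 N, with the tip at row 75. I'll push again and watch the tip row for slip.

>>> {"name": "jog_arm", "arguments": {
  "motion": [
    [[1, -5, 0, 0, 0], [1, -5, 0, 0, 0], [1, -5, 0, 0, 0]]
  ]
}}

```text
clock: 14.6
tool_pos: [0.5167, -0.0455, 0.0294]
eef_rot: [0.629, 0.777, 0.028, -0.006]
ft_force: [-0.1, 3.9, 1.7]
width: 0.0118
```

```bash
python3 st.py
python3 - <<'E'
from h import *
import cv2
im=read_camera("wrist")[:,:,::-1]
cv2.imwrite("pics/w14.png",im[60:260,220:420])
E
python3 st.py
```

```text
clk 14.6 tcp [ 0.5167 -0.0455  0.0294] yaw 0.20814938001943892 z [ 0.0254  0.0514 -0.9984] grip in cradle x,y mm -0.8092784317682498 -3.0969035391235713 F [-0.0586  3.933   1.6914] along y 3.8588420984083522 w 0.011826505796205991
clk 14.65 tcp [ 0.517  -0.0465  0.0294] yaw 0.20725677502165246 z [ 0.0261  0.0507 -0.9984] grip in cradle x,y mm -0.7724357464777288 -4.075624315272874 F [-0.5676  7.7399  1.1256] along y 7.68816862673651 w 0.011435392578657423
```

View pics/w14.png

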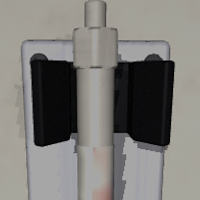

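The tip rose to row 60 while pushing, so the column slips again even at 120 N: friction is too low to push through the grip. Pushing the column's free end with closed fingers can't slip, so I'll check the space beyond the +y end.

Run:
```python
from h import *
np.set_printoptions(precision=3,suppress=True)
i6=np.load("w6.npy",allow_pickle=True).item();i7=np.load("w7.npy",allow_pickle=True).item()
# triangulate: hotplate near-right corner  w6 (391,155) top ; side (337,253)?
def tri(obs):
    A=[];b=[]
    M=np.zeros((3,3));y=np.zeros(3)
    for i,p in obs:
        d=R.from_quat(i["rotation"]).apply(np.linalg.inv(i["K"])@[p[0],p[1],1]);d/=np.linalg.norm(d)
        P=np.eye(3)-np.outer(d,d);M+=P;y+=P@i["xyz"]
    return np.linalg.solve(M,y)
S=camera_info("side");C=camera_info("scene")
print("beaker rim centre side/scene",tri([(S,(374,241)),(C,(344,232))]))
print("plate corner w6/w7",tri([(i6,(391,155)),(i7,(292,71))]))
print("plate corner z=.06",ray("wrist",(391,155),.06,i6))
print("amber cap side/scene",tri([(S,(288,249)),(C,(283,228))]), "w6 cap", ray("wrist",(565,114),.135,i6))
print("beaker base far edge z .09", ray("wrist",(315,90),.08,i6), ray("wrist",(330,133),.075,i6))
```

```text
beaker rim centre side/scene [0.392 0.162 0.195]
plate corner w6/w7 [0.477 0.09  0.049]
plate corner z=.06 [0.475 0.092 0.06 ]
amber cap side/scene [0.574 0.143 0.133] w6 cap [0.568 0.145 0.135]
beaker base far edge z .09 [0.398 0.13  0.08 ] [0.417 0.1   0.075]
```

Run:
```python
import cv2
im=cv2.imread("pics/scene0.png")
cv2.imwrite("pics/csc.png",cv2.resize(im[190:340,290:420],None,fx=4,fy=4,interpolation=cv2.INTER_CUBIC))
im=cv2.imread("pics/w6.png");cv2.imwrite("pics/cw6.png",im[0:200,150:640])
```

```text
(no output)
```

View pics/csc.png

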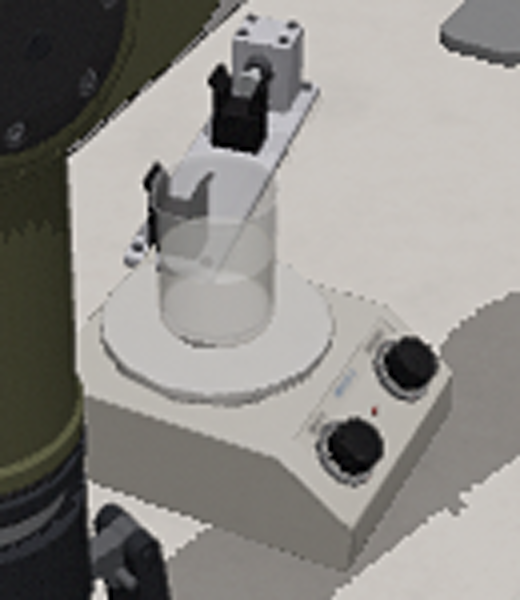

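The hotplate's near corner is at (0.476, 0.091) and about 55 mm high, and the beaker is centred near (0.392, 0.162). The amber bottle is near (0.571, 0.145). A finger position around (0.493, 0.065) beyond the column's end is free. I'll release and lift.

>>> {"name": "jog_arm", "arguments": {
  "motion": [
    [[0, 0, 0, 0, 40], [0, 0, 0, 0, 40], [0, 0, 15, 0, 40], [0, 0, 20, 0, 40], [0, 0, 20, 0, 40]]
  ]
}}

```text
clock: 15.15
tool_pos: [0.5149, -0.0522, 0.0848]
eef_rot: [0.632, 0.775, 0.024, -0.005]
ft_force: [1.0, -0.4, -0.1]
width: 0.0402
```

>>> {"name": "jog_arm", "arguments": {
  "motion": [
    [[0, 0, 20, 0, 40], [0, 0, 0, 0, 30], [-5, 20, 0, 0, 0], [-6, 28, 0, 0, 0], [0, 0, 0, 0, 0]]
  ]
}}

```text
clock: 15.65
tool_pos: [0.507, -0.0074, 0.1119]
eef_rot: [0.634, 0.773, 0.027, -0.0]
ft_force: [0.0, -0.4, -0.9]
width: -0.0
```

```bash
python3 st.py
python3 - <<'E'
from h import *
import cv2
i=camera_info("wrist");np.save("w15.npy",{k:i[k] for k in i},allow_pickle=True)
cv2.imwrite("pics/w15.png",read_camera("wrist")[:,:,::-1])
im=read_camera("side")[:,:,::-1]
cv2.imwrite("pics/s15.png",cv2.resize(im[150:270,250:390],None,fx=5,fy=5,interpolation=cv2.INTER_CUBIC))
E
```

```text
clk 15.65 tcp [ 0.507  -0.0074  0.1119] yaw 0.19615840847082205 z [ 0.0333  0.0413 -0.9986] grip in cradle x,y mm -2.5001842264241496 36.450184537985365 F [ 0.0001 -0.3641 -0.8643] along y -0.35614378670612684 w -3.688384994487314e-06
```

View pics/w15.png

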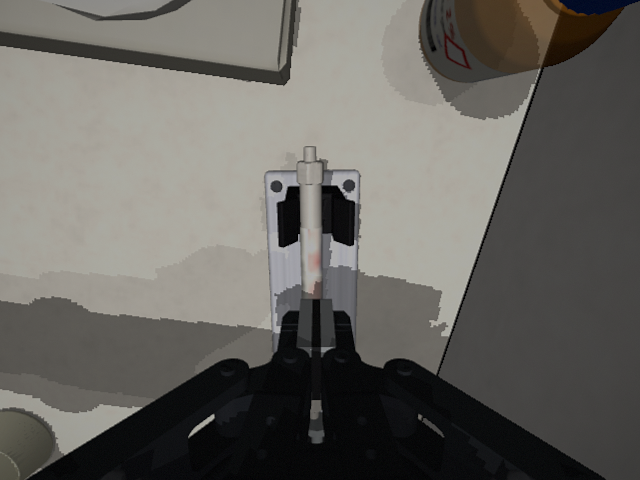

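View pics/s15.png

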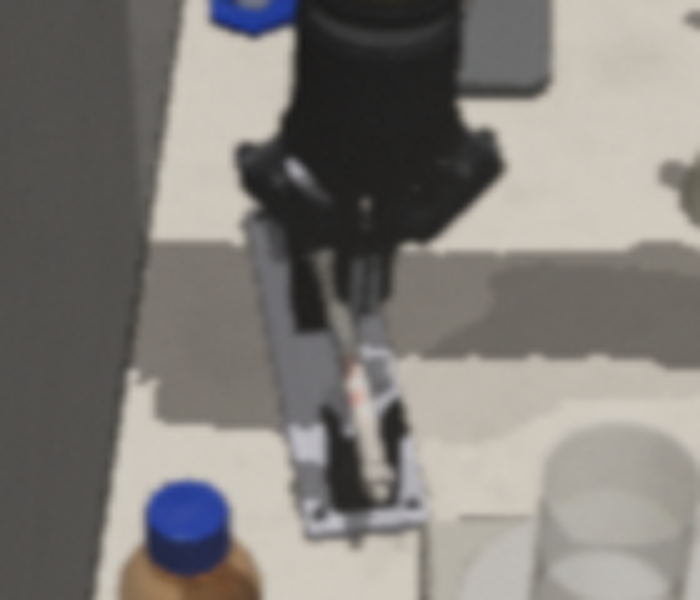

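Run:
```python
from h import *
i=np.load("w15.npy",allow_pickle=True).item()
o=np.array([.5164,-.0433]);u=np.array([np.cos(.21),np.sin(.21)]);v=np.array([-u[1],u[0]])
def cr(p):d=p[:2]-o;return np.round(1e3*np.array([d@u,d@v]),1)
for n,p,z in[("bL",(264.5,171.5),.01),("bR",(360.5,171.5),.01),("tip",(309.5,147),.048),("nutL",(297,170),.047),("nutR",(324,170),.047),("tubeL",(300.5,270),.047),("tubeR",(322,270),.047),("plate corner",(292,70),.05)]:print(n,cr(ray("wrist",p,z,i)),ray("wrist",p,z,i))
```

```text
bL [-30.5  88.9] [0.4680637  0.03727035 0.01      ]
bR [32.7 87.7] [0.53011942 0.04930365 0.01      ]
tip [ -1.6 106. ] [0.49270189 0.06007204 0.048     ]
nutL [-8.8 93.6] [0.4882618  0.04644621 0.047     ]
nutR [ 6.3 93.4] [0.50307471 0.04932109 0.047     ]
tubeL [-8.4 33.7] [ 0.50114376 -0.01206347  0.047     ]
tubeR [ 4.6 33.3] [ 0.5139802  -0.00972753  0.047     ]
plate corner [ -9.9 144.4] [0.47663827 0.09584905 0.05      ]
```

>>> {"name": "jog_arm", "arguments": {
  "motion": [
    [[-6, 27, 0, 0.007, 0], [-6, 27, 0, 0.007, 0], [-5, 24, 0, 0, 0], [0, 0, 0, 0, 0], [0, 0, 0, 0, 0]]
  ]
}}

```text
clock: 16.25
tool_pos: [0.4913, 0.0611, 0.1117]
eef_rot: [0.634, 0.773, 0.025, 0.003]
ft_force: [-0.1, -1.1, -0.3]
width: 0.0001
```

```bash
python3 st.py
python3 - <<'E'
from h import *
import cv2
im=read_camera("side")[:,:,::-1]
cv2.imwrite("pics/s16.png",cv2.resize(im[150:300,240:400],None,fx=4,fy=4,interpolation=cv2.INTER_CUBIC))
E
```

```text
clk 16.25 tcp [0.4913 0.0611 0.1117] yaw 0.19635151169230328 z [ 0.0353  0.0346 -0.9988] grip in cradle x,y mm -3.562710192644005 106.88615366557424 F [-0.0643 -1.0926 -0.2815] along y -1.0552375024465253 w 5.808734857303116e-05
```

View pics/s16.png

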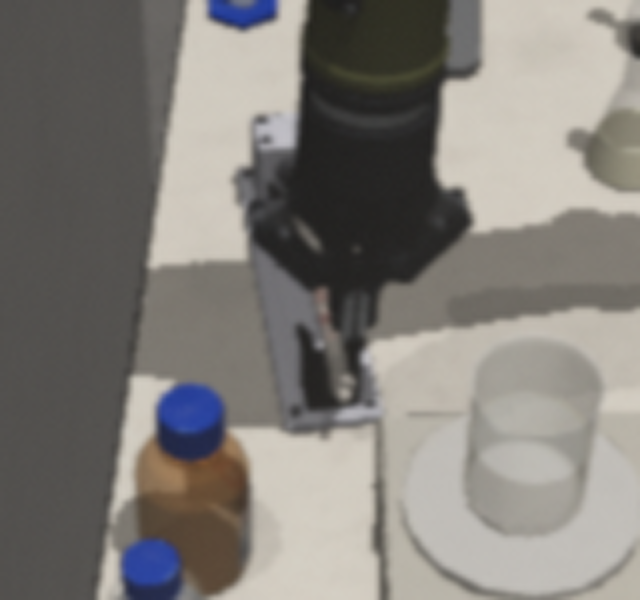

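>>> {"name": "jog_arm", "arguments": {
  "motion": [
    [[-1, 17, 0, 0.014, 0], [0, 0, 0, 0, 0], [0, 0, -8, 0, 0], [0, 0, -8, 0, 0], [0, 0, 0, 0, 0]]
  ]
}}

```text
clock: 16.8
tool_pos: [0.491, 0.0761, 0.094]
eef_rot: [0.63, 0.776, 0.024, 0.003]
ft_force: [-0.7, -0.2, -0.7]
width: -0.0003
```

```bash
python3 st.py
```

```text
clk 16.8 tcp [0.491  0.0761 0.094 ] yaw 0.20587962777075458 z [ 0.0349  0.0339 -0.9988] grip in cradle x,y mm -0.7182842165026438 121.55453004986106 F [-0.6637 -0.2227 -0.7246] along y -0.07950587530664302 w -0.0002609981383531831
```

>>> {"name": "jog_arm", "arguments": {
  "motion": [
    [[-1, 2, -8, 0, 0], [0, 0, -8, 0, 0], [0, 0, 0, 0, 0], [0, 0, -8, 0, 0], [0, 0, 0, 0, 0]]
  ]
}}

```text
clock: 17.3
tool_pos: [0.4893, 0.0774, 0.067]
eef_rot: [0.631, 0.776, 0.023, 0.003]
ft_force: [0.1, 0.5, -0.7]
width: 0.0
```

```bash
python3 st.py;  python3 - <<'E'
from h import *
import cv2
cv2.imwrite("pics/w17.png",read_camera("wrist")[:,:,::-1])
im=read_camera("side")[:,:,::-1]
cv2.imwrite("pics/s17.png",cv2.resize(im[170:290,250:390],None,fx=5,fy=5,interpolation=cv2.INTER_CUBIC))
E
```

```text
clk 17.3 tcp [0.4893 0.0774 0.067 ] yaw 0.20476258796339356 z [ 0.0333  0.0329 -0.9989] grip in cradle x,y mm -2.135386507342289 123.18780809061178 F [ 0.0809  0.4954 -0.6914] along y 0.4676920364931216 w 2.7494176862493033e-05
```

View pics/s17.png

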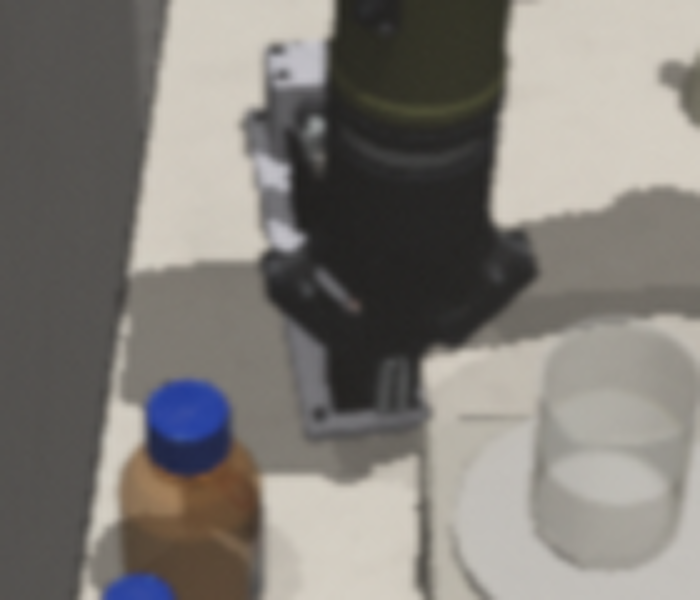

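View pics/w17.png

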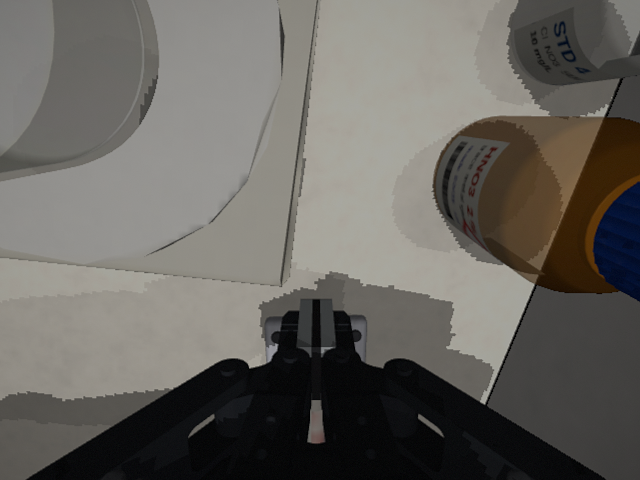

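>>> {"name": "jog_arm", "arguments": {
  "motion": [
    [[0, 1, -8, 0, 0], [0, 0, 0, 0, 0], [0, 0, -8, 0, 0], [0, 0, 0, 0, 0]]
  ]
}}

```text
clock: 17.8
tool_pos: [0.4908, 0.0789, 0.0515]
eef_rot: [0.631, 0.776, 0.025, 0.003]
ft_force: [-0.2, 0.3, -0.6]
width: -0.0002
```

```bash
python3 st.py
```

```text
clk 17.8 tcp [0.4908 0.0789 0.0515] yaw 0.20491172884512013 z [ 0.0367  0.0342 -0.9987] grip in cradle x,y mm -0.3310739192436211 124.36513467040552 F [-0.2093  0.2869 -0.593 ] along y 0.3242616738212642 w -0.00024113056706779516
```

>>> {"name": "jog_arm", "arguments": {
  "motion": [
    [[-0.5, 0, -8, 0, 0], [0, 0, 0, 0, 0], [-0.5, 0, -8, 0, 0], [0, 0, 0, 0, 0], [0, 0, -4, 0, 0]]
  ]
}}

```text
clock: 18.3
tool_pos: [0.4901, 0.0789, 0.03]
eef_rot: [0.631, 0.776, 0.025, 0.004]
ft_force: [-0.8, -0.6, -0.4]
width: -0.0001
```

```bash
python3 st.py
```

```text
clk 18.3 tcp [0.4901 0.0789 0.03  ] yaw 0.20478085326004716 z [ 0.0374  0.0343 -0.9987] grip in cradle x,y mm -1.023497111432332 124.49747544680372 F [-0.7504 -0.5839 -0.4086] along y -0.4146009055915914 w -6.326575405319116e-05
```

>>> {"name": "jog_arm", "arguments": {
  "motion": [
    [[0.3, -4, 0, 0, 0], [0, 0, 0, 0, 0]]
  ]
}}

```text
clock: 18.5
tool_pos: [0.49, 0.0744, 0.0294]
eef_rot: [0.631, 0.776, 0.025, 0.003]
ft_force: [0.2, 0.1, 0.4]
width: -0.0003
```

>>> {"name": "jog_arm", "arguments": {
  "motion": [
    [[0.6, -4, 0, 0, 0], [0.6, -3, 0, 0, 0]]
  ]
}}

```text
clock: 18.7
tool_pos: [0.4914, 0.0675, 0.0296]
eef_rot: [0.63, 0.776, 0.025, 0.003]
ft_force: [-0.4, 0.6, -1.2]
width: -0.0002
```

```bash
python3 st.py;python3 - <<'E'
from h import *
import cv2
cv2.imwrite("pics/w18.png",read_camera("wrist")[:,:,::-1])
E
```

```text
clk 18.7 tcp [0.4914 0.0675 0.0296] yaw 0.2054535875826394 z [ 0.0367  0.0345 -0.9987] grip in cradle x,y mm -2.158061496316798 113.12130187052864 F [-0.3836  0.6229 -1.2075] along y 0.6891710773905594 w -0.00022705791487418885
```

View pics/w18.png

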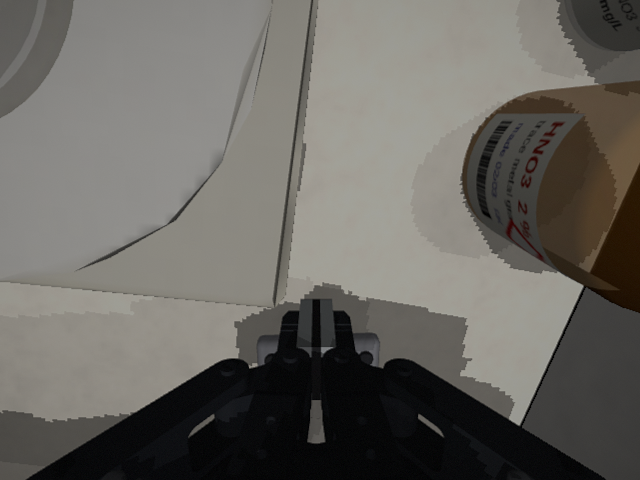

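>>> {"name": "jog_arm", "arguments": {
  "motion": [
    [[0.8, -3, 0, 0, 0], [0.8, -3, 0, 0, 0]]
  ]
}}

```text
clock: 18.95
tool_pos: [0.4926, 0.0632, 0.0297]
eef_rot: [0.63, 0.776, 0.026, 0.002]
ft_force: [-1.4, 5.8, -0.5]
width: -0.0001
```

```bash
python3 st.py
```

```text
clk 18.95 tcp [0.4926 0.0632 0.0297] yaw 0.20586843273421918 z [ 0.0357  0.0375 -0.9987] grip in cradle x,y mm -1.9019546022512772 108.54957390573949 F [-1.373   5.8371 -0.4869] along y 5.995096770258269 w -0.0001455061687956635
```

>>> {"name": "jog_arm", "arguments": {
  "motion": [
    [[1, -4, 0, 0, 0], [1, -4, 0, 0, 0]]
  ]
}}

```text
clock: 19.15
tool_pos: [0.4936, 0.059, 0.0297]
eef_rot: [0.629, 0.777, 0.027, -0.0]
ft_force: [-2.7, 7.7, 0.4]
width: 0.0002
```

```bash
python3 st.py
```

```text
clk 19.15 tcp [0.4936 0.059  0.0297] yaw 0.208265622033523 z [ 0.0336  0.0425 -0.9985] grip in cradle x,y mm -1.7485264287181081 104.14611243297685 F [-2.7336  7.6817  0.4418] along y 8.082763960083213 w 0.00016667932187629207
```

>>> {"name": "jog_arm", "arguments": {
  "motion": [
    [[1, -4, 0, 0, 0], [1, -4, 0, 0, 0]]
  ]
}}

```text
clock: 19.35
tool_pos: [0.4944, 0.0566, 0.0298]
eef_rot: [0.628, 0.778, 0.029, -0.004]
ft_force: [-3.0, 9.2, 0.6]
width: -0.0
```

```bash
python3 st.py
```

```text
clk 19.35 tcp [0.4944 0.0566 0.0298] yaw 0.21170443580022258 z [ 0.0308  0.0496 -0.9983] grip in cradle x,y mm -1.4796321095280078 101.50506291766257 F [-2.9785  9.1828  0.6301] along y 9.601959592721126 w -1.1685703957908248e-05
```

>>> {"name": "jog_arm", "arguments": {
  "motion": [
    [[1.5, -7, 0, 0, 0]]
  ]
}}

```text
clock: 19.45
tool_pos: [0.4948, 0.0544, 0.0298]
eef_rot: [0.627, 0.779, 0.031, -0.006]
ft_force: [-4.2, 19.6, 0.8]
width: -0.0002
```

```bash
python3 st.py
python3 - <<'E'
from h import *
v=np.array([-.2085,.978])
for k in range(4):
    read_camera("wrist");s=sense();print(s["clock"],s["tool_pos"],s["ft_force"]@[*v,0],s["qd"])
E
```

```text
clk 19.45 tcp [0.4948 0.0544 0.0298] yaw 0.21421452870868085 z [ 0.0285  0.0556 -0.998 ] grip in cradle x,y mm -1.4721437766034255 99.13826774503066 F [-4.2224 19.6424  0.7566] along y 20.09106102601807 w -0.000176788141196089
19.5 [0.49476867 0.05461226 0.0298257 ] 14.548819747478472 [-0.00954587 -0.0023909  -0.00864275  0.00278009  0.02312937 -0.00715113
 -0.03242905]
19.55 [0.49476306 0.05464307 0.02979237] 12.983230802365762 [-0.00380667 -0.00091555 -0.00219883  0.00219083  0.01380293 -0.006724
 -0.01233436]
19.6 [0.49480014 0.05467372 0.02981241] 12.603766301321532 [-2.83241979e-03 -5.91819615e-04 -6.28731894e-05 -3.13075055e-04
  5.64861687e-03 -1.20549372e-03 -2.06576018e-03]
19.65 [0.49479406 0.05464021 0.02979278] 12.986284573027744 [-0.00322467 -0.00032148  0.00130514  0.00092529  0.00228337 -0.00093665
 -0.00033428]
```

>>> {"name": "jog_arm", "arguments": {
  "motion": [
    [[1.6, -7.5, 0, -0.004, 0]]
  ]
}}

```text
clock: 19.75
tool_pos: [0.4948, 0.0545, 0.0299]
eef_rot: [0.626, 0.779, 0.033, -0.01]
ft_force: [-4.0, 21.5, 0.6]
width: 0.0002
```

```bash
python3 st.py
python3 - <<'E'
from h import *
v=np.array([-.2085,.978])
for k in range(5):
    read_camera("wrist");s=sense();print(s["clock"],s["tool_pos"],s["ft_force"]@[*v,0],s["ft_force"])
E
python3 st.py
```

```text
clk 19.75 tcp [0.4948 0.0545 0.0299] yaw 0.21475731094324157 z [ 0.0252  0.0639 -0.9976] grip in cradle x,y mm -1.4596183952190571 99.0429437472739 F [-3.9512 21.4863  0.5866] along y 21.837885617198 w 0.00015651775204835735
19.8 [0.49475462 0.0545015  0.02990012] 18.473069450481738 [-3.74572116 18.09006809  0.56547644]
19.85 [0.49476145 0.05455833 0.02988994] 18.10037971298964 [-3.59616489 17.74087867  1.162486  ]
19.9 [0.49481475 0.05452727 0.02989224] 18.400861985258025 [-4.03400638 17.95477674  0.06986874]
19.95 [0.49475143 0.05454004 0.02985648] 18.034750343062058 [-3.40174802 17.71522074  0.40057512]
20.0 [0.49475676 0.05454124 0.02988025] 18.530994216347374 [-3.70942271 18.15703434  0.50883215]
clk 20.0 tcp [0.4948 0.0545 0.0299] yaw 0.21506585026398697 z [ 0.0251  0.0637 -0.9977] grip in cradle x,y mm -1.4796215069076202 99.13610705471582 F [-3.7094 18.157   0.5088] along y 18.531406787633824 w 8.627567910254187e-05
```

The force rose from 13 to 18.5 N with no movement, which points to the hard stop. I'll check it visually.

Run:
```python
from h import *
import cv2
im=read_camera("side")[:,:,::-1]
cv2.imwrite("pics/s19.png",cv2.resize(im[170:260,280:370],None,fx=6.6,fy=6.6,interpolation=cv2.INTER_CUBIC))
im=read_camera("scene")[:,:,::-1]
cv2.imwrite("pics/sc19.png",cv2.resize(im[180:300,280:400],None,fx=5,fy=5,interpolation=cv2.INTER_CUBIC))
o=np.array([.5164,-.0433]);u=np.array([np.cos(.21),np.sin(.21)]);v=np.array([-u[1],u[0]])
P=lambda x,y,z:[*(o+x*u+y*v),z]
for n in("side","scene"):
  q=proj(n,[P(0,-.0785,.0565),P(0,-.0905,.0565),P(-.008,-.0785,.054),P(-.008,-.0905,.054)])
  print(n,(q-([280,170] if n=="side" else [280,180]))*(6.6 if n=="side" else 5))
```

```text
side [[217.34015157 169.04212863]
 [212.78191138 149.26551062]
 [236.87548789 171.64817263]
 [232.20753646 151.89737171]]
scene [[357.88989386 142.00658231]
 [364.3972993  131.22923209]
 [371.37176364 148.20405829]
 [377.80404938 137.38370429]]
```

View pics/s19.png

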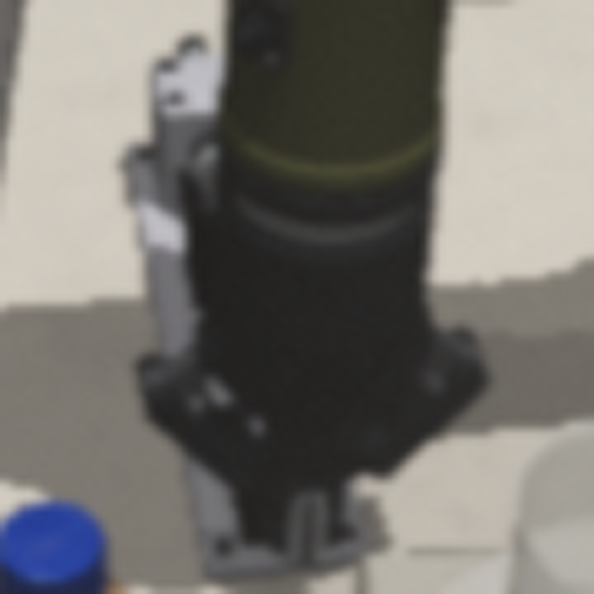

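View pics/sc19.png

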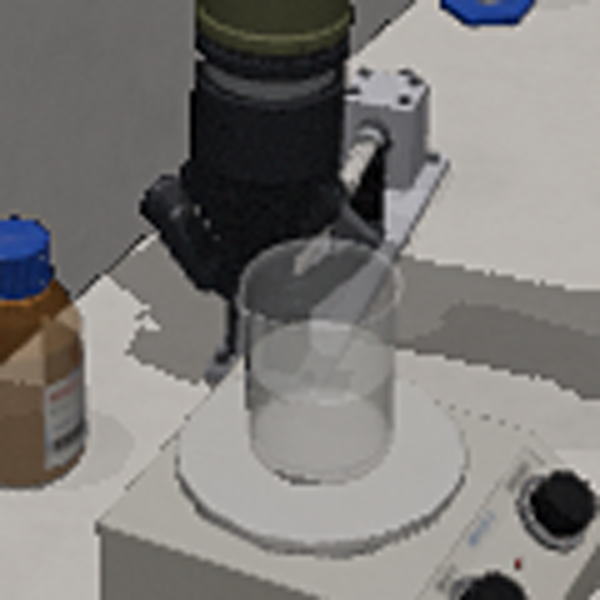

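In the scene view the column meets the plunger disc, and the disc sits against the block face at about (375,135) in the crop, near the predicted home position. The push is steady at 18.5 N along the axis with almost no side force. Handing in.

```bash
python3 st.py; python3 -c "
from plant import *
print(job_done())"; python3 st.py
```

```text
clk 20.1 tcp [0.4948 0.0545 0.0299] yaw 0.21507832533560842 z [ 0.0252  0.0637 -0.9977] grip in cradle x,y mm -1.4624824038975688 99.12499879991411 F [-3.5932 17.2939  0.0718] along y 17.663017499878837 w 8.574131232127528e-05
the job is handed in; nothing more can be done
None
the job is handed in; nothing more can be done
```

The column is in both saddles and was pressed against the plunger's hard stop when I handed in at 20.1 s, but by pushing on its end, not by a grip. No verdict was reported.

**What I did:** I gripped the column at its middle, lifted it off the rest and lowered it into the saddles. Pushing it through that grip failed twice. It slipped in the fingers, by about 13 mm at 100 N and about 5 mm at 120 N, and the spring pushed it back each time. I then let go, closed the fingers and pushed the free end of the column along the cradle axis. You asked for the column to be held throughout, so note that I released it and the fingers finish pressed against its end.

**Last checks:**
- **Hard stop:** raising the push from 13 to 18.5 N moved the column no further. The scene picture shows the plunger disc at the block face. I have no direct reading of the plunger's travel.
- **Push force:** 17.7 to 18.5 N at the wrist, steady, with almost no side force. Allowing 1 to 5 N for rubbing in the saddles, about 13 to 17 N bears on the plunger. The highest wrist reading while pushing was about 22 N.
- **Column position:** its last wrist-camera measurement, before the end push, put it about 2 to 3 mm to one side of the cradle's axis, within the 6 mm allowed. My cradle position disagreed with the pictures by 1 to 3 mm, so the stop rests on the force check, not the coordinates.
- **Bystanders:** the arm touched none of the bottles or glassware that I could see. I did not measure their positions again at the end.

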